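# Cure a resin repair under the spot lamp

## Task

The printed bracket in the grey tray has a blue drop of light-setting resin on its crack, kept from daylight by the amber lid. Lift the lid off by its knob and set it down gently, flat on the bench, knob up, clear of the tray; then take the curing lamp from its stand, put its sprung nose square and centred on the drop, press gently until the nose is about half way in (which switches it on) and hold it still there for three seconds. Put the lamp back fully home in its stand, leave the lid on the bench and do not disturb the other things.

Things in the scene. Friction and masses are not known exactly. Their poses are not given: they have to be found in the camera images.
- tray: open grey box, 150 x 130 x 95 mm (its x, y, z), walls 5 mm, fixed on the bench, black lock knob on its +y side. Origin: centre of its underside. Inside is a tilting bed with a white printed bracket (54 x 40 mm) on it, held between two dark steel rails 66 mm apart.
- work_axis (a point): point of the tilting bed, straight over the blue resin drop (8 mm across), at the level of the rails' tops. z axis: normal of the bed and the bracket's face, leaning 24 to 38 deg from vertical to the tray's -x side. The face with the drop lies 0 to 12 mm below it along -z: this height is set for each piece and not measured. Two bosses, 13 mm across, 6 mm high, stand on the face at x +-18, y 11 mm.
- lid: loose clear amber lid, plate 154 x 134 x 5 mm over an 8 mm lip that drops into the tray with 3 mm play, 0.2 kg. Origin: centre of its underside, at the lip's foot (87 mm above the bench on the tray). Plate top 13 mm above the origin; black knob in the middle, 25 mm across from 28 to 40 mm above the origin, on an 18 mm neck. The bench before the robot, between tray and stand, is free.
- lamp: cordless curing lamp, a round white wand, 0.2 kg, loose in its stand. z axis: along it from nose to tail. Origin: on the axis at the underside of its collar (37 mm across), which rests on the stand's mouth. Grip: black-ringed barrel, 27 mm across, from 10 to 84 mm along z. Below the collar a 20 mm thick neck runs to z -68 mm and the nose to -90 mm.
- nose_tip (a point): centre of the lamp's flat nose face (16 mm across, black rubber), 90 mm below the lamp's origin while not pressed; moves with the nose. z axis as the lamp's.
- lamp_nose (a joint): how far the sprung nose is pushed in, m: 0 free, 0.008 fully in. The spring takes 2.1 N to start and 7.7 N fully in.
- stand: black charging stand of the lamp, base 110 x 82 x 14 mm, fixed on the bench, with a leaning grey cup. Origin: centre of its underside.
- stand_mouth (a point): centre of the mouth of the stand's cup (100 mm above the bench, 35 mm outside, 25 mm bore, 94 mm deep). Its z axis runs out along the cup, leaning 27.5 degrees from vertical to the stand's -x side. With the lamp home, its collar rests on this mouth.
- paste_pot: white round paste pot, 68 x 68 x 43 mm, bystander; origin at the centre of its underside
- caliper: grey caliper, 66 x 176 x 12 mm, bystander; origin at the centre of its underside
- aligner_tray: clear-white dental aligner, 32 x 62 x 10 mm, bystander; origin at the centre of its underside
- printed_comb: white printed comb-shaped part, 76 x 118 x 20 mm, bystander; origin at the centre of its underside
There are look-alikes about, which are no part of the job. Leave any brown or purple look-alike of the stand alone.

How it is judged:
By the outcome, as a careful person would: the job done as asked, in the order asked, and still so for the second after the job is handed in, with the robot touching nothing.
It also fails if it takes over 72 s, if anything falls off the work surface, if the arm or the gripper's body presses on something with over 40 N, if the wrist force passes 120 N, or if a joint passes its speed limit or range.

## Robot

A 7-joint arm with a two-finger parallel gripper is mounted at the origin on a cart in front of the work surface, level with it; the furniture and walls round the work are solid. World frame = base frame: x ahead of the robot, y to its left, z up, the work surface at z = 0. Lengths are in m, angles in rad, forces in N, time in s.
With the tool pointing down it reaches from about 0.35 to 0.9 m from the base axis. Payload 19.9 kg.
Tool frame: the origin (TCP) lies between the finger pads; the fingertips stand 8 mm ahead of it and the grasp point (between the pads) lies 11 mm behind it; z points along the fingers, y is the line along which they close (so a half turn about z gives the same grasp; the last joint's range is limited). The gripper opens to 94 mm and grips with 3 to 60 N. Pads are 16 mm wide; open, the fingers measure 119 mm over their backs; the gripper's body (75 mm by 177 mm) begins 78 mm behind the grasp point.
Start: joints at [1.29, 0.417, -0.01, 1.614, 0.005, 1.111, -0.053], TCP at [0.148, -0.607, 0.182] pointing down, gripper open.
Joint ranges: [-2.81, 2.81], [-0.39, 2.02], [-1.27, 1.25], [0.06, 2.57], [-1.19, 4.33], [0.19, 2], [-2.82, 2.82]. Speed limits (rad/s): [1.89, 1.89, 2.39, 2.39, 3.01, 3.01, 3.01].

## Interface

Orientations are given as a unit quaternion [w, x, y, z].
In Python, from plant import robot, viewer, hand_in gives the robot as it stands.
- The arm moves only by the tool apply_moves, never from a script. Its argument "rows" is a list of rows, each an object of numbers: "dx", "dy", "dz": the shift along the world's x, y, z in units of 0.05 m (1.0 is 0.05 m); "wx", "wy", "wz": the turn, a rotation vector about the world's x, y, z in units of 10 degrees (1.0 is 10 degrees); "fingers": the closure, from -1 (fully open) to 1 (shut). In form: [{"dx": .., "dy": .., "dz": .., "wx": .., "wy": .., "wz": .., "fingers": ..}, ...]. A call has 1 to 12 rows; each row shifts and turns the commanded pose from where the row before left it; what a row does not reach is not made up. A row lasts 1/8 s, in which the tool goes at most 62.5 mm and 10.7 degrees, less where a joint would pass 70% of its speed; a pose out of reach is approached as far as the arm can. A call with a number of a shift or a turn outside -1 to 1 is refused whole. A call with a gripper value outside its range is refused whole. The fingers move at their own pace and stop on an object; the grip force is fixed at half the most. Time passes only in rows, so rows that do not move let the fingers close. It gives the time, the measured TCP pose, the force, the opening and the grip force at its end, in the units of the state.
- robot.read_state(): the state, without advancing time (a new reading comes with each control period).
- viewer.snapshot(name): name is "side" or "top" or "wrist"; returns (picture, depth): 480x640x3 uint8, red, green, blue; 480x640 float32, m along the optical axis (not along the pixel's ray), 0 where there is no reading.
- viewer.camera_info(name): a dict with "K" (3x3 intrinsics, pixels), "R" (3x3) and "t" (3): a world point X has camera coordinates R X + t; the wrist camera has in their place "tool_from_camera" (4x4, takes a point from camera to tool coordinates, whose origin is the TCP and whose axes are the flange's). Camera axes: x right, y down, z forward; pixel columns grow to the right and rows downward; lengths in m; the calibration is good to about 2 mm. A picture is of the moment at which its call begins: read the wrist's pose just before it. camera_info takes no time and is no camera call.
- hand_in(): hands the job in; it is judged then, once.
The state is a dict: "time": time; "joint_positions": joint angles; "qvel": joint speeds; "effort": joint torques, N m; "tool_pos": TCP position; "tool_rot": TCP orientation; "force": force on the tool from outside, world axes, zero at the start; "ft_torque": the same for the moment, N m; "gripper_width": opening from 0.0 (shut) to 1.0 (fully open); "finger_force": force on a finger pad.
Only numpy, scipy, OpenCV 4.12 (cv2) and the standard library are available. Lean on these libraries where they do the work, as an engineer would, in place of code of your own. Each camera call takes 0.05 s, during which the arm holds its last target. There are 200 camera calls.

## Working session

There is one attempt and no reset: what is moved stays moved. The work goes in short steps, Python scripts to look and compute and a tool call to move; the robot and the scene stay as the last step left them, time stands still between calls to the robot, and variables do not carry over. Pictures are saved under pics/ and viewed, at most 10 in all, crops included, and the job is handed in when it is done.

Besides the shell and the picture viewer there is one more tool, called as name([rows], argument=value, ...), one row to a line, values as JSON. apply_moves: Moves the arm, as the interface text tells. Shifts and turns lie within -1 to 1; 1 stands for 0.05 m of shift or 10 degrees of turn. Its arguments: {"type":"object","properties":{"rows":{"type":"array","items":{"type":"object","properties":{"dx":{"type":"number"},"dy":{"type":"number"},"dz":{"type":"number"},"wx":{"type":"number"},"wy":{"type":"number"},"wz":{"type":"number"},"fingers":{"type":"number"}}}}},"required":["rows"]}

```bash
ls; mkdir -p pics; cat > h.py <<'E'
import numpy as np,cv2,sys
sys.path.insert(0,'.')
from plant import robot,viewer,hand_in
from scipy.spatial.transform import Rotation as Ro
def rot(q): return Ro.from_quat([q[1],q[2],q[3],q[0]]).as_matrix()
def snap(n):
    s=robot.read_state(); p,d=viewer.snapshot(n); c=viewer.camera_info(n); K=np.array(c['K'])
    if n=='wrist':
        T=np.array(c['tool_from_camera']); R=rot(s['tool_rot'])
        A=R@T[:3,:3]; o=R@T[:3,3]+np.array(s['tool_pos'])
    else:
        A=np.array(c['R']).T; o=-A@np.array(c['t'])
    return p,d,K,A,o
def pts(d,K,A,o):
    v,u=np.mgrid[:480,:640]; 
    c=np.stack([(u-K[0,2])/K[0,0]*d,(v-K[1,2])/K[1,1]*d,d],-1)
    return c@A.T+o
def ray(u,v,K,A,o,z):
    r=A@np.array([(u-K[0,2])/K[0,0],(v-K[1,2])/K[1,1],1.]); return o+r*(z-o[2])/r[2]
def save(p,f): cv2.imwrite('pics/'+f,cv2.cvtColor(p,cv2.COLOR_RGB2BGR))
E
python3 - <<'E'
from h import *
for n in('top','side'):
    p,d,K,A,o=snap(n); save(p,n+'0.png'); np.savez(n+'0.npz',p=p,d=d,K=K,A=A,o=o); print(n,o,A[:,2],(d>0).mean())
print(robot.read_state())
E
```

```text
pics
top [0.44887648 0.00804601 1.46604377] [ 1.03420641e-01  4.58779254e-04 -9.94637603e-01] 0.9961002604166667
side [ 0.26247643 -1.29587979  1.03325932] [ 0.20097791  0.78864597 -0.58107265] 0.9602180989583333
{'time': 0.1, 'joint_positions': array([ 1.29055038,  0.41790875, -0.01030375,  1.61409844,  0.00471323,
        1.11070254, -0.05301377]), 'qvel': array([-0.00054962, -0.00036513,  0.00058512, -0.00203148, -0.00103952,
       -0.00095382, -0.00067783]), 'effort': array([ 1.23992391e-03, -8.52575541e+01,  6.40344266e-01, -4.26689029e+01,
       -4.89292690e-02,  1.63567689e-02,  7.29651629e-05]), 'tool_pos': array([ 0.14770133, -0.60692632,  0.18159785]), 'tool_rot': array([-5.35063863e-04,  9.92883312e-01,  1.19090007e-01, -1.13007114e-04]), 'force': array([-0.83485164,  0.38968799, -0.28178555]), 'ft_torque': array([-0.03383707,  0.01344959,  0.05180868]), 'finger_force': 0.0, 'gripper_width': 0.999279869072252}
```

View pics/top0.png

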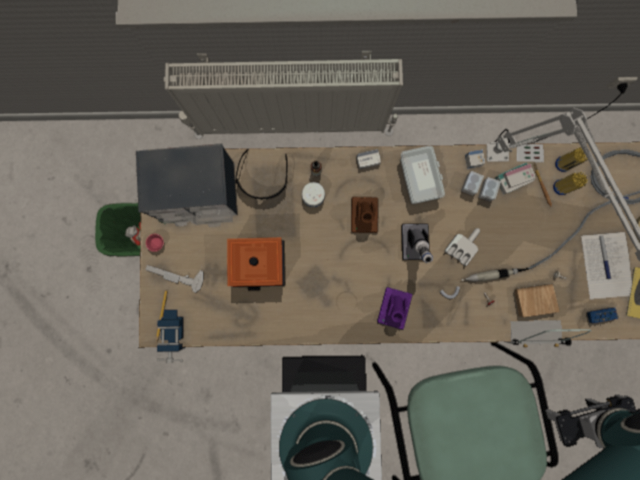

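View pics/side0.png

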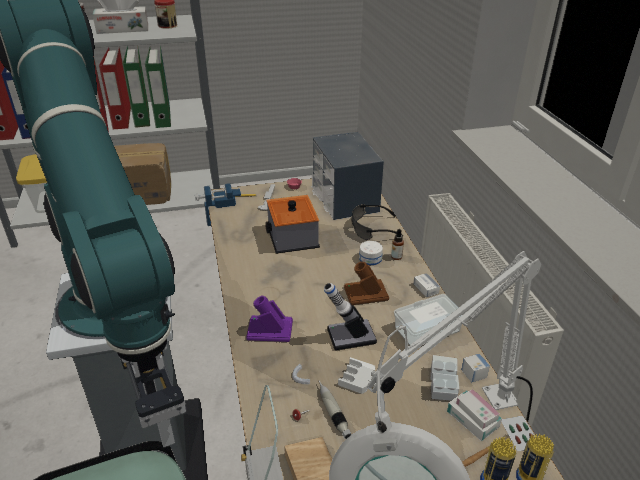

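The top view shows the amber lid at (256,262) with its knob at (254,261). The stand and lamp are at (416,243), with the lamp's tail near (427,258). The side view shows the lock knob at (268,227), facing the robot, so the tray's +y is about world -x.

```bash
python3 - <<'E'
from h import *
D={n:np.load(n+'0.npz') for n in('top','side')}
for n in D:
    f=D[n];p,d,K,A,o=[f[k] for k in('p','d','K','A','o')];X=pts(d,K,A,o)
    print(n,K[0,0],'bench z',np.median(X[300:320,330:360,2]) if n=='top' else '')
    hsv=cv2.cvtColor(p,cv2.COLOR_RGB2HSV)
    m=((hsv[...,0]<14)&(hsv[...,1]>170)&(hsv[...,2]>120)).astype(np.uint8)
    nn,l,st,c=cv2.connectedComponentsWithStats(m); i=1+st[1:,4].argmax(); ys,xs=np.where(l==i)
    P=X[ys,xs]; print('lid',st[i],np.median(P,0))
    # corners by rays at z=.1
    R=np.array([ray(u,v,K,A,o,.1)[:2] for u,v in zip(xs,ys)]).astype(np.float32)
    print(cv2.minAreaRect(R*1000))
    # knob: z in .118...13 near lid centre
    c0=np.median(P,0); q=(np.hypot(X[...,0]-c0[0],X[...,1]-c0[1])<.04)&(X[...,2]>.115)&(X[...,2]<.14)
    print('knob',q.sum(),X[q].mean(0),np.median(X[q],0))
f=D['top'];X=pts(f['d'],f['K'],f['A'],f['o'])
s=slice(222,264),slice(400,434)
np.set_printoptions(linewidth=250,suppress=True)
print((X[s][::2,::2,2]*1000).astype(int)); 
Q=X[s];g=Q[...,2]>.12; print(Q[g][np.argsort(Q[g][:,2])][::6].round(3))
b=(Q[...,2]>.008)&(Q[...,2]<.02); print(cv2.minAreaRect((Q[b][:,:2]*1000).astype(np.float32)))
E
```

```text
top 487.8497563763921 bench z -0.00014124937324999642
lid [ 228  238   54   48 2349] [0.53252886 0.19057715 0.1002797 ]
((533.72509765625, 191.83169555664062), (129.33349609375, 148.22137451171875), 0.4030141234397888)
knob 61 [0.53457339 0.19198055 0.12587017] [0.53540882 0.1919865  0.1261445 ]
side 582.0401918736711 bench z 
lid [ 268  196   51   30 1034] [0.52862729 0.17737817 0.09879431]
((532.9595947265625, 185.74832153320312), (130.86874389648438, 149.71913146972656), 0.39315885305404663)
knob 49 [0.53302103 0.18707621 0.12287597] [0.53334489 0.18586221 0.12309889]
[[  2   0   0  -3  -5   0   4   5   0  -1  -2  -1   3  -2   1   0   1]
 [  0   8  17  19  16  15  21  14  18  13  16  18  12  14  11  -3  -1]
 [  0  14  13   9  23  18   9  14  18  14  10  19  16   8  15  -3   3]
 [  4  10  18  10  18  17  16  12  19  13  16  13   8  14   4   5   3]
 [ -3  13  16  16  31  40  23  33  34  37  27  35  44  13  12   5   0]
 [  3  17  18  22  30  56  60  44  54  56  48  28  57  60  13   0  -1]
 [  0  19  16  16  22  58  72  55  63  69  65  57  56  70  12   0   8]
 [ -1  10  20  16  31  52
[... 1090 characters left out ...]
 [ 0.557 -0.269  0.137]
 [ 0.554 -0.268  0.14 ]
 [ 0.556 -0.283  0.145]
 [ 0.559 -0.275  0.147]
 [ 0.551 -0.266  0.15 ]
 [ 0.547 -0.289  0.154]
 [ 0.545 -0.267  0.157]
 [ 0.544 -0.269  0.16 ]
 [ 0.549 -0.282  0.161]
 [ 0.546 -0.284  0.164]
 [ 0.52  -0.275  0.167]
 [ 0.546 -0.278  0.168]
 [ 0.525 -0.271  0.17 ]
 [ 0.538 -0.266  0.171]
 [ 0.543 -0.282  0.173]
 [ 0.543 -0.274  0.174]
 [ 0.543 -0.284  0.174]
 [ 0.522 -0.275  0.175]
 [ 0.525 -0.273  0.176]
 [ 0.53  -0.283  0.177]
 [ 0.54  -0.276  0.178]
 [ 0.527 -0.285  0.179]
 [ 0.535 -0.278  0.18 ]
 [ 0.535 -0.282  0.182]
 [ 0.449  0.008  1.466]]
((592.0098266601562, -283.6640930175781), (93.19921112060547, 109.2062759399414), 89.1692123413086)
```

apply_moves([
  {"dz": 1, "fingers": -1},
  {"dz": 1, "fingers": -1},
  {"dx": 0.45, "dy": 0.9, "dz": 0.3, "wz": -0.1, "fingers": -1},
  {"dx": 0.45, "dy": 0.95, "dz": 0.3, "wz": -0.1, "fingers": -1},
  {"dx": 0.45, "dy": 0.95, "wz": -0.1, "fingers": -1},
  {"dx": 0.45, "dy": 0.95, "wz": -0.1, "fingers": -1},
  {"dx": 0.45, "dy": 0.95, "wz": -0.1, "fingers": -1},
  {"dx": 0.45, "dy": 0.95, "wz": -0.1, "fingers": -1},
  {"dx": 0.45, "dy": 0.95, "wz": -0.1, "fingers": -1},
  {"dx": 0.45, "dy": 0.95, "wz": -0.1, "fingers": -1},
  {"dx": 0.45, "dy": 0.95, "wz": -0.1, "fingers": -1},
  {"dx": 0.45, "dy": 0.95, "wz": -0.1, "fingers": -1},
])

```text
$.rows[0]: bad value
```

```bash
python3 - <<'E'
from h import *
s=robot.read_state();print(s['tool_pos'],s['tool_rot'],s['joint_positions'],rot(s['tool_rot']));print(viewer.camera_info('wrist'))
E
```

```text
[ 0.14770133 -0.60692632  0.18159785] [-5.35063863e-04  9.92883312e-01  1.19090007e-01 -1.13007114e-04] [ 1.29055038  0.41790875 -0.01030375  1.61409844  0.00471323  1.11070254
 -0.05301377] [[ 9.71635115e-01  2.36484840e-01 -3.51847273e-04]
 [ 2.36485082e-01 -9.71634568e-01  1.03559592e-03]
 [-9.69642363e-05 -1.08942800e-03 -9.99999402e-01]]
{'K': array([[336.81755898,   0.        , 325.1793106 ],
       [  0.        , 336.81755898, 240.84605522],
       [  0.        ,   0.        ,   1.        ]]), 'tool_from_camera': array([[-1.05661278e-04, -9.58727012e-01, -2.84328164e-01,
         8.44820770e-02],
       [ 9.99999971e-01, -3.97651714e-05, -2.37533033e-04,
        -4.06503376e-04],
       [ 2.16422977e-04, -2.84328181e-01,  9.58726989e-01,
        -2.02139612e-01],
       [ 0.00000000e+00,  0.00000000e+00,  0.00000000e+00,
         1.00000000e+00]])}
```

apply_moves([
  {"dx": 0, "dy": 0, "dz": 1, "wx": 0, "wy": 0, "wz": 0, "fingers": -1},
  {"dx": 0, "dy": 0, "dz": 1, "wx": 0, "wy": 0, "wz": 0, "fingers": -1},
  {"dx": 0.45, "dy": 0.9, "dz": 0.3, "wx": 0, "wy": 0, "wz": -0.1, "fingers": -1},
  {"dx": 0.45, "dy": 0.95, "dz": 0.3, "wx": 0, "wy": 0, "wz": -0.1, "fingers": -1},
  {"dx": 0.45, "dy": 0.95, "dz": 0, "wx": 0, "wy": 0, "wz": -0.1, "fingers": -1},
  {"dx": 0.45, "dy": 0.95, "dz": 0, "wx": 0, "wy": 0, "wz": -0.1, "fingers": -1},
  {"dx": 0.45, "dy": 0.95, "dz": 0, "wx": 0, "wy": 0, "wz": -0.1, "fingers": -1},
  {"dx": 0.45, "dy": 0.95, "dz": 0, "wx": 0, "wy": 0, "wz": -0.1, "fingers": -1},
  {"dx": 0.45, "dy": 0.95, "dz": 0, "wx": 0, "wy": 0, "wz": -0.1, "fingers": -1},
  {"dx": 0.45, "dy": 0.95, "dz": 0, "wx": 0, "wy": 0, "wz": -0.1, "fingers": -1},
  {"dx": 0.45, "dy": 0.95, "dz": 0, "wx": 0, "wy": 0, "wz": -0.1, "fingers": -1},
  {"dx": 0.45, "dy": 0.95, "dz": 0, "wx": 0, "wy": 0, "wz": -0.1, "fingers": -1},
])

```text
time: 1.6
tool_pos: [0.3731, -0.1331, 0.3121]
tool_rot: [0.0, 0.999, 0.032, -0.0]
force: [1.0, -0.4, -0.4]
gripper_width: 0.995
finger_force: 0.0
```

apply_moves([
  {"dx": 0.45, "dy": 0.95, "dz": 0, "wx": 0, "wy": 0, "wz": -0.1, "fingers": -1},
  {"dx": 0.45, "dy": 0.95, "dz": 0, "wx": 0, "wy": 0, "wz": -0.1, "fingers": -1},
  {"dx": 0.45, "dy": 0.95, "dz": 0, "wx": 0, "wy": 0, "wz": -0.1, "fingers": -1},
  {"dx": 0.45, "dy": 0.95, "dz": 0, "wx": 0, "wy": 0, "wz": -0.07, "fingers": -1},
  {"dx": 0.45, "dy": 0.95, "dz": 0, "wx": 0, "wy": 0, "wz": 0, "fingers": -1},
  {"dx": 0.45, "dy": 0.95, "dz": 0, "wx": 0, "wy": 0, "wz": 0, "fingers": -1},
  {"dx": 0.4, "dy": 0.7, "dz": 0, "wx": 0, "wy": 0, "wz": 0, "fingers": -1},
  {"dx": 0, "dy": 0, "dz": 0, "wx": 0, "wy": 0, "wz": 0, "fingers": -1},
  {"dx": 0, "dy": 0, "dz": 0, "wx": 0, "wy": 0, "wz": 0, "fingers": -1},
])

```text
time: 2.72
tool_pos: [0.5276, 0.1848, 0.3118]
tool_rot: [0.0, 1.0, -0.0, -0.0]
force: [-0.3, -0.5, 0.8]
gripper_width: 0.998
finger_force: 0.0
```

```bash
python3 - <<'E'
from h import *
s=robot.read_state();print(s['time'],s['tool_pos'],s['tool_rot'],s['joint_positions'],s['force'])
p,d,K,A,o=snap('wrist');save(p,'w1.png');X=pts(d,K,A,o)
for lo,hi,n in((.119,.133,'knob'),(.095,.106,'plate')):
    q=(X[...,2]>lo)&(X[...,2]<hi)&(abs(X[...,0]-.534)<.1)&(abs(X[...,1]-.19)<.1);P=X[q]
    print(n,q.sum(),P.mean(0),P.min(0),P.max(0)); print(cv2.minAreaRect((P[:,:2]*1000).astype(np.float32)))
E
```

```text
2.725 [0.52756064 0.18476477 0.31178192] [ 8.73898840e-05  9.99999903e-01 -1.57233462e-04 -4.01664942e-04] [ 0.30198665  0.30149451 -0.86807222  1.58358484  0.23327791  1.36600343
 -2.16281821] [-0.2615614  -0.49288764  0.79849536]
knob 351 [0.53557739 0.19243597 0.12592564] [0.52319382 0.1809879  0.11905102] [0.54694362 0.20452556 0.12861972]
((535.079345703125, 192.7691192626953), (23.525829315185547, 23.715038299560547), 89.65948486328125)
plate 12687 [0.5382495  0.19237467 0.09953278] [0.46726252 0.11494908 0.09600504] [0.60144025 0.27009337 0.10499157]
((534.5319213867188, 192.51187133789062), (134.23257446289062, 154.37974548339844), 0.5120308995246887)
```

apply_moves([
  {"dx": 0.05, "dy": 0.05, "dz": -0.3, "wx": 0, "wy": 0, "wz": 1, "fingers": -1},
  {"dx": 0.1, "dy": 0.1, "dz": -0.3, "wx": 0, "wy": 0, "wz": 1, "fingers": -1},
  {"dx": 0, "dy": 0, "dz": -0.3, "wx": 0, "wy": 0, "wz": 1, "fingers": -1},
  {"dx": 0, "dy": 0, "dz": -0.3, "wx": 0, "wy": 0, "wz": 1, "fingers": -1},
  {"dx": 0, "dy": 0, "dz": -0.3, "wx": 0, "wy": 0, "wz": 1, "fingers": -1},
  {"dx": 0, "dy": 0, "dz": -0.3, "wx": 0, "wy": 0, "wz": 1, "fingers": -1},
  {"dx": 0, "dy": 0, "dz": -0.3, "wx": 0, "wy": 0, "wz": 1, "fingers": -1},
  {"dx": 0, "dy": 0, "dz": -0.3, "wx": 0, "wy": 0, "wz": 1, "fingers": -1},
  {"dx": 0, "dy": 0, "dz": -0.3, "wx": 0, "wy": 0, "wz": 1, "fingers": -1},
  {"dx": 0, "dy": 0, "dz": 0, "wx": 0, "wy": 0, "wz": 0, "fingers": -1},
  {"dx": 0, "dy": 0, "dz": 0, "wx": 0, "wy": 0, "wz": 0, "fingers": -1},
])

```text
time: 4.15
tool_pos: [0.5356, 0.1922, 0.1779]
tool_rot: [0.0, 0.709, 0.705, 0.0]
force: [-0.5, -0.3, -1.1]
gripper_width: 0.997
finger_force: 0.0
```

```bash
python3 - <<'E'
from h import *
s=robot.read_state();print(s['time'],s['tool_pos'],s['joint_positions'],s['force']);print(rot(s['tool_rot']))
E
```

```text
4.15 [0.5355898  0.19220669 0.17785964] [ 0.42732018  0.56157127 -1.12602292  1.73539639  0.54329033  1.19726254
 -0.8525454 ] [-0.48779751 -0.29017246 -1.10546463]
[[ 5.21553303e-03  9.99986155e-01  6.98989913e-04]
 [ 9.99986343e-01 -5.21529768e-03 -3.38096279e-04]
 [-3.34446158e-04  7.00743719e-04 -9.99999699e-01]]
```

apply_moves([
  {"dx": 0, "dy": 0, "dz": -0.5, "wx": 0, "wy": 0, "wz": 0, "fingers": -1},
  {"dx": 0, "dy": 0, "dz": -0.5, "wx": 0, "wy": 0, "wz": 0, "fingers": -1},
  {"dx": 0, "dy": 0, "dz": -0.3, "wx": 0, "wy": 0, "wz": 0, "fingers": -1},
  {"dx": 0, "dy": 0, "dz": 0, "wx": 0, "wy": 0, "wz": 0, "fingers": -1},
  {"dx": 0, "dy": 0, "dz": 0, "wx": 0, "wy": 0, "wz": 0, "fingers": 1},
  {"dx": 0, "dy": 0, "dz": 0, "wx": 0, "wy": 0, "wz": 0, "fingers": 1},
  {"dx": 0, "dy": 0, "dz": 0, "wx": 0, "wy": 0, "wz": 0, "fingers": 1},
  {"dx": 0, "dy": 0, "dz": 0, "wx": 0, "wy": 0, "wz": 0, "fingers": 1},
  {"dx": 0, "dy": 0, "dz": 0, "wx": 0, "wy": 0, "wz": 0, "fingers": 1},
  {"dx": 0, "dy": 0, "dz": 0, "wx": 0, "wy": 0, "wz": 0, "fingers": 1},
])

```text
time: 5.4
tool_pos: [0.5353, 0.1928, 0.1121]
tool_rot: [-0.0, 0.707, 0.707, -0.0]
force: [-0.1, 0.8, 0.3]
gripper_width: 0.396
finger_force: 0.0
```

apply_moves([
  {"dx": 0, "dy": 0, "dz": 0, "wx": 0, "wy": 0, "wz": 0, "fingers": 1},
  {"dx": 0, "dy": 0, "dz": 0, "wx": 0, "wy": 0, "wz": 0, "fingers": 1},
  {"dx": 0, "dy": 0, "dz": 0, "wx": 0, "wy": 0, "wz": 0, "fingers": 1},
  {"dx": 0, "dy": 0, "dz": 0, "wx": 0, "wy": 0, "wz": 0, "fingers": 1},
  {"dx": 0, "dy": 0, "dz": 0.2, "wx": 0, "wy": 0, "wz": 0, "fingers": 1},
  {"dx": 0, "dy": 0, "dz": 0.3, "wx": 0, "wy": 0, "wz": 0, "fingers": 1},
  {"dx": 0, "dy": 0, "dz": 0.3, "wx": 0, "wy": 0, "wz": 0, "fingers": 1},
  {"dx": 0, "dy": 0, "dz": 0.4, "wx": 0, "wy": 0, "wz": 0, "fingers": 1},
])

```text
time: 6.4
tool_pos: [0.5353, 0.1928, 0.1735]
tool_rot: [0.0, 0.707, 0.707, 0.0]
force: [0.2, 0.5, 0.3]
gripper_width: 0.006
finger_force: 0.0
```

```bash
python3 - <<'E'
from h import *
s=robot.read_state();print(s['time'],s['tool_pos'],s['gripper_width'],s['force'])
p,d,K,A,o=snap('wrist');save(p,'w2.png');X=pts(d,K,A,o)
for lo,hi,n in((.113,.133,'knob'),(.095,.106,'plate')):
    q=(X[...,2]>lo)&(X[...,2]<hi)&(abs(X[...,0]-.534)<.1)&(abs(X[...,1]-.19)<.1);P=X[q]
    print(n,q.sum(),P.mean(0),P.min(0),P.max(0)); print(cv2.minAreaRect((P[:,:2]*1000).astype(np.float32)))
E
```

```text
6.4 [0.53532099 0.19275611 0.17350543] 0.005768970092385112 [0.1633635  0.53238475 0.30338345]
knob 806 [0.53467692 0.19487499 0.12541167] [0.5227968  0.1807718  0.11433669] [0.54671401 0.20558565 0.12833815]
((534.818359375, 193.224609375), (23.90312957763672, 24.753076553344727), 1.2925904989242554)
plate 23745 [0.53446965 0.20553037 0.0995136 ] [0.46682497 0.11573545 0.09572175] [0.60209143 0.2705243  0.10576904]
((534.6261596679688, 193.11233520507812), (134.25582885742188, 153.99513244628906), 0.5771499872207642)
```

View pics/w2.png

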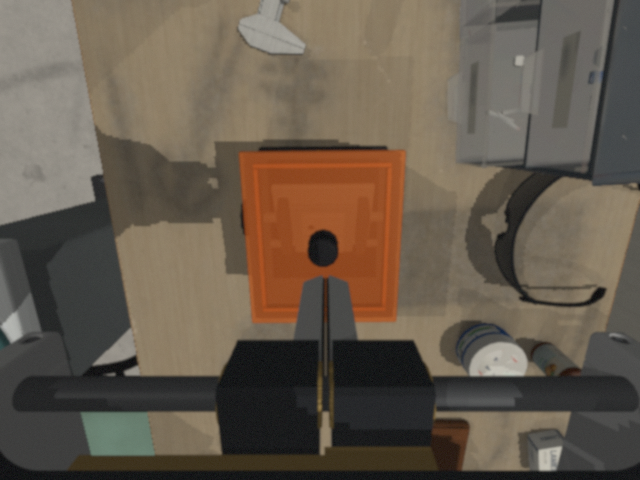

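The lid is still seated, with its knob at (322,248), and the fingers are shut just above it, so the first grip slipped off or missed. I'll retry and check the state after each step.

apply_moves([
  {"dx": 0, "dy": 0, "dz": 0, "wx": 0, "wy": 0, "wz": 0, "fingers": -1},
  {"dx": 0, "dy": 0, "dz": 0, "wx": 0, "wy": 0, "wz": 0, "fingers": -1},
  {"dx": 0, "dy": 0, "dz": 0, "wx": 0, "wy": 0, "wz": 0, "fingers": -1},
  {"dx": 0, "dy": 0, "dz": 0, "wx": 0, "wy": 0, "wz": 0, "fingers": -1},
  {"dx": 0, "dy": 0, "dz": 0, "wx": 0, "wy": 0, "wz": 0, "fingers": -1},
  {"dx": 0, "dy": 0, "dz": -0.3, "wx": 0, "wy": 0, "wz": 0, "fingers": -1},
  {"dx": 0, "dy": 0, "dz": -0.5, "wx": 0, "wy": 0, "wz": 0, "fingers": -1},
  {"dx": 0, "dy": 0, "dz": -0.44, "wx": 0, "wy": 0, "wz": 0, "fingers": -1},
  {"dx": 0, "dy": 0, "dz": 0, "wx": 0, "wy": 0, "wz": 0, "fingers": -1},
])

```text
time: 7.58
tool_pos: [0.5344, 0.1925, 0.1084]
tool_rot: [-0.001, 0.707, 0.707, -0.001]
force: [0.6, -0.6, -0.5]
gripper_width: 0.927
finger_force: 0.0
```

apply_moves([
  {"dx": 0, "dy": 0, "dz": 0, "wx": 0, "wy": 0, "wz": 0, "fingers": 1},
  {"dx": 0, "dy": 0, "dz": 0, "wx": 0, "wy": 0, "wz": 0, "fingers": 1},
  {"dx": 0, "dy": 0, "dz": 0, "wx": 0, "wy": 0, "wz": 0, "fingers": 1},
  {"dx": 0, "dy": 0, "dz": 0, "wx": 0, "wy": 0, "wz": 0, "fingers": 1},
  {"dx": 0, "dy": 0, "dz": 0, "wx": 0, "wy": 0, "wz": 0, "fingers": 1},
  {"dx": 0, "dy": 0, "dz": 0, "wx": 0, "wy": 0, "wz": 0, "fingers": 1},
  {"dx": 0, "dy": 0, "dz": 0, "wx": 0, "wy": 0, "wz": 0, "fingers": 1},
  {"dx": 0, "dy": 0, "dz": 0, "wx": 0, "wy": 0, "wz": 0, "fingers": 1},
])

```text
time: 8.57
tool_pos: [0.5353, 0.1927, 0.1101]
tool_rot: [-0.0, 0.707, 0.707, -0.0]
force: [0.4, 0.3, 0.4]
gripper_width: 0.153
finger_force: 0.0
```

apply_moves([
  {"dx": 0, "dy": 0, "dz": 0, "wx": 0, "wy": 0, "wz": 0, "fingers": 1},
  {"dx": 0, "dy": 0, "dz": 0, "wx": 0, "wy": 0, "wz": 0, "fingers": 1},
])

```text
time: 8.82
tool_pos: [0.5353, 0.1928, 0.1101]
tool_rot: [-0.0, 0.707, 0.707, -0.0]
force: [-0.4, -0.3, -0.1]
gripper_width: 0.007
finger_force: 0.0
```

```bash
python3 - <<'E'
from h import *
p,d,K,A,o=snap('wrist');X=pts(d,K,A,o);np.set_printoptions(suppress=True,linewidth=200)
print(o,A)
for v in range(225,345,6): print(v,X[v,300].round(3),X[v,318].round(3),X[v,335].round(3),X[v,348].round(3))
q,_,_,_,_=snap('side');save(np.hstack([p[130:450,180:480],cv2.resize(q[170:270,230:350],(384,320))]),'w3.png')
E
```

```text
[0.53681206 0.27645208 0.31227596] [[ 0.99999944 -0.00010075 -0.00105305]
 [-0.00039518 -0.95896567 -0.28352194]
 [-0.00098128  0.28352219 -0.95896517]]
225 [0.52  0.224 0.099] [0.532 0.224 0.1  ] [0.543 0.224 0.099] [0.551 0.224 0.099]
231 [0.52  0.22  0.099] [0.532 0.22  0.1  ] [0.543 0.22  0.1  ] [0.552 0.22  0.098]
237 [0.52  0.216 0.099] [0.532 0.216 0.1  ] [0.543 0.216 0.1  ] [0.552 0.216 0.1  ]
243 [0.52  0.212 0.1  ] [0.532 0.212 0.1  ] [0.543 0.212 0.1  ] [0.552 0.212 0.101]
249 [0.52  0.208 0.1  ] [0.532 0.208 0.099] [0.543 0.208 0.1  ] [0.552 0.208 0.1  ]
255 [0.52  0.204 0.1  ] [0.532 0.205 0.103] [0.543 0.204 0.099] [0.552 0.203 0.099]
261 [0.52  0.2   0.101] [0.532 0.201 0.105] [0.543 0.201 0.103] [0.552 0.2   0.1  ]
267 [0.52  0.195 0.099] [0.532 0.205 0.125] [0.543 0.202 0.118] [0.552 0.195 0.1  ]
273 [0.519 0.191 0.099] [0.532 0.202 0.126] [0.542 0.201 0.125] [0.552 0.191 0.099]
279 [0.519 0.187 0.1  ] [0.533 0.203 0.139] [0.542 0.203 0.139] [0.552 0.186 0.1  ]
285 [0.519 0.182 0.099] [0.533 0.203 0.147] [0.542 0.203 0.148] [0.549 0.203 0.146]
291 [0.519 0.178 0.101] [0.533 0.203 0.155] [0.542 0.204 0.156] [0.548 0.203 0.155]
297 [0.519 0.173 0.1  ] [0.533 0.203 0.162] [0.541 0.204 0.162] [0.548 0.203 0.161]
303 [0.525 0.204 0.169] [0.533 0.203 0.168] [0.541 0.203 0.169] [0.547 0.203 0.167]
309 [0.525 0.204 0.175] [0.533 0.203 0.174] [0.541 0.203 0.174] [0.547 0.203 0.174]
315 [0.526 0.203 0.18 ] [0.534 0.204 0.18 ] [0.541 0.203 0.18 ] [0.547 0.203 0.18 ]
321 [0.526 0.203 0.184] [0.534 0.203 0.184] [0.541 0.203 0.184] [0.546 0.203 0.185]
327 [0.526 0.203 0.189] [0.534 0.203 0.189] [0.541 0.203 0.189] [0.546 0.203 0.189]
333 [0.527 0.203 0.193] [0.534 0.203 0.194] [0.541 0.203 0.194] [0.546 0.203 0.194]
339 [0.527 0.203 0.198] [0.534 0.203 0.198] [0.54  0.203 0.198] [0.545 0.203 0.199]
```

View pics/w3.png

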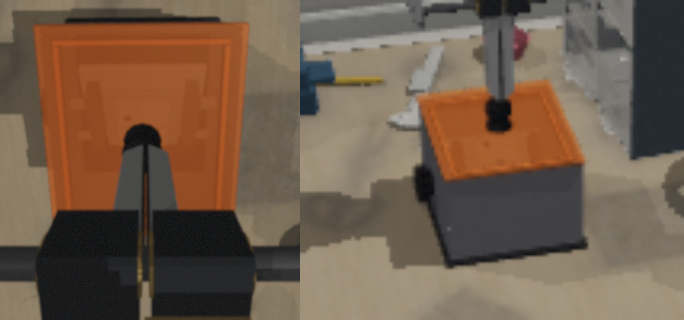

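The wrist crop shows the closed fingers ending above the knob at (142,137). In the side crop the knob is visible below the fingertips at (498,112), so the tips don't seem to reach as low as I assumed. I'll measure where they end.

```bash
python3 - <<'E'
from h import *
np.set_printoptions(suppress=True,linewidth=200)
p,d,K,A,o=snap('side');X=pts(d,K,A,o)
s=robot.read_state();print(s['tool_pos'])
for z in (.25,.2,.17,.15,.14,.13,.12,.11,.103):
    c=A.T@(np.array([.535,.18,z])-o);u=int(K[0,0]*c[0]/c[2]+K[0,2]);v=int(K[1,1]*c[1]/c[2]+K[1,2])
    print(z,u,v,[(x.round(3).tolist(),p[v,u+i].tolist()) for i,x in ((i,X[v,u+i]) for i in(-4,-2,0,2,4))])
E
```

```text
[0.53532163 0.19275239 0.11011414]
0.25 291 166 [([0.521, 0.176, 0.255], [89, 73, 40]), ([0.527, 0.179, 0.252], [89, 74, 40]), ([0.532, 0.172, 0.255], [75, 63, 37]), ([0.537, 0.169, 0.256], [36, 31, 28]), ([0.543, 0.168, 0.256], [27, 26, 25])]
0.2 292 181 [([0.524, 0.184, 0.201], [96, 93, 93]), ([0.53, 0.184, 0.201], [97, 96, 97]), ([0.535, 0.183, 0.2], [36, 36, 38]), ([0.543, 0.191, 0.195], [97, 97, 97]), ([0.548, 0.185, 0.197], [104, 91, 91])]
0.17 292 190 [([0.524, 0.19, 0.167], [88, 86, 85]), ([0.529, 0.184, 0.17], [98, 97, 98]), ([0.536, 0.189, 0.166], [47, 46, 48]), ([0.542, 0.187, 0.167], [96, 95, 95]), ([0.546, 0.181, 0.17], [111, 111, 110])]
0.15 292 196 [([0.524, 0.195, 0.144], [96, 95, 91]), ([0.529, 0.186, 0.149], [98, 98, 98]), ([0.534, 0.184, 0.149], [63, 63, 64]), ([0.54, 0.182, 0.15], [95, 96, 96]), ([0.546, 0.179, 0.15], [103, 102, 102])]
0.14 292 199 [([0.535, 0.258, 0.096], [158, 85, 40]), ([0.53, 0.192, 0.135], [102, 96, 95]), ([0.536, 0.194, 0.133], [63, 62, 63]), ([0.54, 0.182, 0.139], [95, 95, 96]), ([0.557, 0.24, 0.103], [155, 82, 45])]
0.13 292 202 [([0.523, 0.193, 0.125], [53, 29, 21]), ([0.529, 0.192, 0.124], [18, 19, 19]), ([0.534, 0.186, 0.127], [19, 17, 18]), ([0.54, 0.185, 0.127], [12, 13, 13]), ([0.555, 0.229, 0.099], [158, 83, 39])]
0.12 292 204 [([0.522, 0.187, 0.121], [46, 24, 18]), ([0.527, 0.179, 0.125], [19, 18, 22]), ([0.534, 0.183, 0.122], [17, 17, 19]), ([0.539, 0.179, 0.124], [12, 12, 13]), ([0.552, 0.215, 0.101], [157, 83, 38])]
0.11 292 207 [([0.526, 0.211, 0.096], [105, 56, 29]), ([0.528, 0.186, 0.111], [12, 12, 14]), ([0.534, 0.186, 0.11], [11, 13, 13]), ([0.541, 0.189, 0.107], [14, 14, 14]), ([0.55, 0.205, 0.096], [159, 84, 39])]
0.103 292 209 [([0.521, 0.183, 0.106], [60, 33, 25]), ([0.527, 0.183, 0.105], [21, 20, 24]), ([0.533, 0.181, 0.106], [18, 18, 20]), ([0.539, 0.184, 0.103], [11, 10, 14]), ([0.546, 0.187, 0.1], [126, 65, 30])]
```

apply_moves([
  {"dx": 0, "dy": 0, "dz": 0, "wx": 0, "wy": 0, "wz": 0, "fingers": 0.2},
  {"dx": 0, "dy": 0, "dz": 0, "wx": 0, "wy": 0, "wz": 0, "fingers": 0.2},
  {"dx": 0, "dy": 0, "dz": 0, "wx": 0, "wy": 0, "wz": 0, "fingers": 0.2},
  {"dx": 0, "dy": 0, "dz": 0, "wx": 0, "wy": 0, "wz": 0, "fingers": 0.2},
  {"dx": 0, "dy": 0, "dz": 0, "wx": 0, "wy": 0, "wz": 0, "fingers": 0.2},
])

```text
time: 9.6
tool_pos: [0.5353, 0.1928, 0.1101]
tool_rot: [-0.0, 0.707, 0.707, -0.0]
force: [-0.1, -0.4, -0.3]
gripper_width: 0.399
finger_force: 0.0
```

```bash
python3 - <<'E'
from h import *
s=robot.read_state();print(s['tool_pos'],s['gripper_width'])
t=np.array(s['tool_pos'])
for n in('side','wrist'):
    p,d,K,A,o=snap(n);X=pts(d,K,A,o)
    q=(abs(X[...,0]-t[0])<.06)&(abs(X[...,1]-t[1])<.02)&(X[...,2]>.104)&(X[...,2]<.2)
    P=X[q]
    for z in np.arange(.105,.2,.006):
        w=P[(P[:,2]>z)&(P[:,2]<z+.006),0]-t[0]; h=np.histogram(w,np.arange(-.06,.061,.005))[0]; print(n,round(z,3),h)
E
```

```text
[0.5353235  0.19277349 0.11011897] 0.39883993133861423
side 0.105 [1 0 0 0 0 0 0 0 0 2 3 1 6 0 0 0 0 0 0 0 0 0 0 0]
side 0.111 [0 0 0 0 0 0 0 0 0 2 3 3 3 0 0 0 0 0 0 0 0 0 0 0]
side 0.117 [0 0 0 0 0 0 0 0 0 0 5 3 2 4 0 0 0 0 0 0 0 0 0 0]
side 0.123 [0 0 0 0 0 0 0 0 0 5 3 9 4 4 0 0 0 0 0 0 0 0 0 0]
side 0.129 [0 0 0 0 0 0 0 0 0 0 0 0 1 0 0 1 1 0 0 0 0 0 0 0]
side 0.135 [0 0 0 0 0 0 1 5 2 0 0 0 0 0 0 1 2 2 0 0 0 0 0 0]
side 0.141 [0 0 0 0 0 0 4 1 1 0 0 0 0 0 0 2 4 3 1 0 0 0 0 0]
side 0.147 [0 0 0 0 0 1 3 2 1 0 0 0 0 0 0 1 4 1 1 0 0 0 0 0]
side 0.153 [0 0 0 0 0 3 3 3 3 0 0 0 0 0 0 2 3 2 1 0 0 0 0 0]
side 0.159 [0 0 0 0 0 3 4 3 2 0 0 0 0 0 0 2 4 3 1 0 0 0 0 0]
side 0.165 [0 0 0 0 0 1 2 3 0 0 0 0 0 0 0 1 5 4 0 0 0 0 0 0]
side 0.171 [0 0 0 0 0 2 3 3 0 0 0 0 0 0 0 2 4 3 0 0 0 0 0 0]
side 0.177 [0 0 0 0 0 3 2 4 0 0 0 0 0 0 0 1 3 6 0 0 0 0 0 0]
side 0.183 [0 0 0 0 0 2 4 4 0 0 0 0 0 0 0 2 2 3 1 0 0 0 0 0]
side 0.189 [0 0 0 0 0 2 2 4 0 0 0 0 0 0 0 2 4 1 2 0 0 0 0 0]
side 0.195 [0 0 0 0 0 2 4 1 1 0 0 0 0 0 0 1 4 1 1 0 0 0 0 0]
wrist 0.105 [ 0  0  0  0  0  0  0  0  0  0  9 10 12  7  0  0  0  0  0
[... 781 characters left out ...]
  0  0  0 99 55 24  0  0  0  0  0]
wrist 0.165 [  0   0   0   0   0   0  49  63  87   0   0   0   0   0   0   0 109  63
  29   0   0   0   0   0]
wrist 0.171 [  0   0   0   0   0   0  65  68  99   0   0   0   0   0   0   0 130  65
  31   0   0   0   0   0]
wrist 0.177 [  0   0   0   0   0   0  69  76 108   0   0   0   0   0   0   0 145  75
  39   0   0   0   0   0]
wrist 0.183 [  0   0   0   0   0   0  73  86 120   0   0   0   0   0   0   0 151  90
  41   0   0   0   0   0]
wrist 0.189 [  0   0   0   0   0   0  87  97 141   0   0   0   0   0   0   0 181  99
  53   0   0   0   0   0]
wrist 0.195 [  0   0   0   0   0   0  79  97 121   0   0   0   0   0   0   0 166  91
  34   0   0   0   0   0]
```

Both views put the fingertips at z ≈ 0.131 with the TCP at 0.110. They end 21 mm behind the TCP rather than 8 mm ahead of it, so I'll use the measured offset: grasp point about 40 mm behind the TCP.

apply_moves([
  {"dx": 0, "dy": 0, "dz": -0.25, "wx": 0, "wy": 0, "wz": 0, "fingers": 0.2},
  {"dx": 0, "dy": 0, "dz": -0.28, "wx": 0, "wy": 0, "wz": 0, "fingers": 0.2},
  {"dx": 0, "dy": 0, "dz": 0, "wx": 0, "wy": 0, "wz": 0, "fingers": 0.2},
  {"dx": 0, "dy": 0, "dz": 0, "wx": 0, "wy": 0, "wz": 0, "fingers": 1},
  {"dx": 0, "dy": 0, "dz": 0, "wx": 0, "wy": 0, "wz": 0, "fingers": 1},
  {"dx": 0, "dy": 0, "dz": 0, "wx": 0, "wy": 0, "wz": 0, "fingers": 1},
  {"dx": 0, "dy": 0, "dz": 0, "wx": 0, "wy": 0, "wz": 0, "fingers": 1},
])

```text
time: 10.58
tool_pos: [0.5354, 0.1928, 0.0838]
tool_rot: [0.0, 0.707, 0.707, 0.0]
force: [-0.7, 1.1, 0.4]
gripper_width: 0.259
finger_force: 30.0
```

apply_moves([
  {"dx": 0, "dy": 0, "dz": 0.2, "wx": 0, "wy": 0, "wz": 0, "fingers": 1},
  {"dx": 0, "dy": 0, "dz": 0.4, "wx": 0, "wy": 0, "wz": 0, "fingers": 1},
  {"dx": 0, "dy": 0, "dz": 0.5, "wx": 0, "wy": 0, "wz": 0, "fingers": 1},
  {"dx": -0.1, "dy": -0.3, "dz": 0.2, "wx": 0, "wy": 0, "wz": 0, "fingers": 1},
  {"dx": -0.1, "dy": -0.6, "dz": 0, "wx": 0, "wy": 0, "wz": 0, "fingers": 1},
  {"dx": -0.1, "dy": -0.6, "dz": 0, "wx": 0, "wy": 0, "wz": 0, "fingers": 1},
  {"dx": -0.1, "dy": -0.6, "dz": 0, "wx": 0, "wy": 0, "wz": 0, "fingers": 1},
  {"dx": -0.1, "dy": -0.6, "dz": 0, "wx": 0, "wy": 0, "wz": 0, "fingers": 1},
  {"dx": -0.1, "dy": -0.6, "dz": 0, "wx": 0, "wy": 0, "wz": 0, "fingers": 1},
  {"dx": -0.1, "dy": -0.3, "dz": 0, "wx": 0, "wy": 0, "wz": 0, "fingers": 1},
  {"dx": 0, "dy": 0, "dz": 0, "wx": 0, "wy": 0, "wz": 0, "fingers": 1},
])

```text
time: 11.95
tool_pos: [0.5005, 0.0117, 0.1496]
tool_rot: [0.001, 0.708, 0.706, -0.0]
force: [-0.2, 0.9, -1.7]
gripper_width: 0.255
finger_force: 30.0
```

```bash
python3 - <<'E'
from h import *
s=robot.read_state();print(s['time'],s['tool_pos'],s['joint_positions'],s['gripper_width'],s['force']);print(rot(s['tool_rot']).round(4))
p,d,K,A,o=snap('wrist');save(p,'w4.png');X=pts(d,K,A,o)
np.savez('w4.npz',p=p,d=d,K=K,A=A,o=o)
t,dd,K,A,o=snap('top');np.savez('top1.npz',p=t,d=dd,K=K,A=A,o=o);save(np.hstack([p,cv2.resize(t[210:310,210:310],(480,480))])[:,::1],'w4.png');
cv2.imwrite('pics/w4.png',cv2.resize(cv2.imread('pics/w4.png'),(800,343)))
E
```

```text
11.95 [0.50049539 0.01172627 0.14961503] [ 0.86018219  0.47656857 -1.18198234  1.92560615  0.50368837  1.07939112
 -0.5350555 ] 0.2549981825538599 [-0.20111241  0.85004556 -1.72318569]
[[ 2.2e-03  1.0e+00  7.0e-04]
 [ 1.0e+00 -2.2e-03 -1.0e-03]
 [-1.0e-03  7.0e-04 -1.0e+00]]
```

View pics/w4.png

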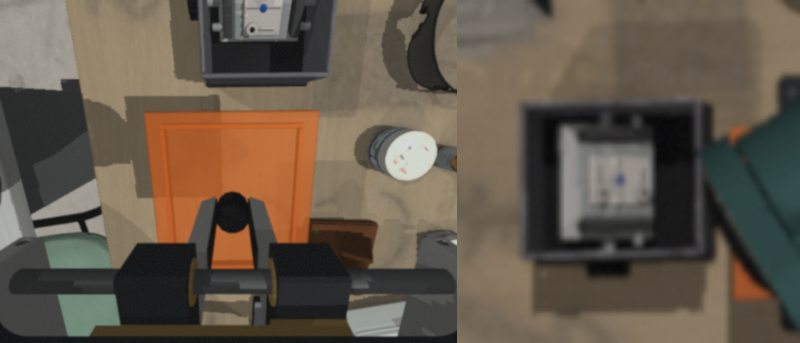

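The lid is held level in the gripper at (233,212) in the left picture. The right picture shows the uncovered tray with the blue drop at (620,180) and the bed leaning toward world -y. Next I'll lower the lid.

apply_moves([
  {"dx": 0, "dy": 0, "dz": -0.4, "wx": 0, "wy": 0, "wz": 0, "fingers": 1},
  {"dx": 0, "dy": 0, "dz": -0.6, "wx": 0, "wy": 0, "wz": 0, "fingers": 1},
  {"dx": 0, "dy": 0, "dz": -0.6, "wx": 0, "wy": 0, "wz": 0, "fingers": 1},
  {"dx": 0, "dy": 0, "dz": -0.6, "wx": 0, "wy": 0, "wz": 0, "fingers": 1},
  {"dx": 0, "dy": 0, "dz": -0.4, "wx": 0, "wy": 0, "wz": 0, "fingers": 1},
  {"dx": 0, "dy": 0, "dz": -0.25, "wx": 0, "wy": 0, "wz": 0, "fingers": 1},
  {"dx": 0, "dy": 0, "dz": 0, "wx": 0, "wy": 0, "wz": 0, "fingers": 1},
  {"dx": 0, "dy": 0, "dz": 0, "wx": 0, "wy": 0, "wz": 0, "fingers": 1},
])

```text
time: 13.05
tool_pos: [0.5008, 0.0129, 0.0068]
tool_rot: [0.0, 0.707, 0.707, 0.0]
force: [0.6, 0.1, -2.6]
gripper_width: 0.256
finger_force: 30.0
```

apply_moves([
  {"dx": 0, "dy": 0, "dz": -0.05, "wx": 0, "wy": 0, "wz": 0, "fingers": 1},
  {"dx": 0, "dy": 0, "dz": -0.05, "wx": 0, "wy": 0, "wz": 0, "fingers": 1},
  {"dx": 0, "dy": 0, "dz": 0, "wx": 0, "wy": 0, "wz": 0, "fingers": 1},
])

```text
time: 13.42
tool_pos: [0.5003, 0.0126, 0.0011]
tool_rot: [0.0, 0.707, 0.707, -0.0]
force: [-0.2, 0.1, -2.5]
gripper_width: 0.259
finger_force: 30.0
```

apply_moves([
  {"dx": 0, "dy": 0, "dz": -0.04, "wx": 0, "wy": 0, "wz": 0, "fingers": 1},
  {"dx": 0, "dy": 0, "dz": 0, "wx": 0, "wy": 0, "wz": 0, "fingers": 1},
])

```text
time: 13.68
tool_pos: [0.5003, 0.0128, -0.001]
tool_rot: [-0.0, 0.707, 0.707, -0.0]
force: [-0.6, 0.7, -3.5]
gripper_width: 0.256
finger_force: 30.0
```

apply_moves([
  {"dx": 0, "dy": 0, "dz": -0.03, "wx": 0, "wy": 0, "wz": 0, "fingers": 1},
  {"dx": 0, "dy": 0, "dz": 0, "wx": 0, "wy": 0, "wz": 0, "fingers": 1},
])

```text
time: 13.92
tool_pos: [0.5003, 0.0128, -0.0025]
tool_rot: [-0.0, 0.707, 0.707, -0.0]
force: [-0.1, -0.1, -3.2]
gripper_width: 0.26
finger_force: 30.0
```

apply_moves([
  {"dx": 0, "dy": 0, "dz": -0.02, "wx": 0, "wy": 0, "wz": 0, "fingers": 1},
  {"dx": 0, "dy": 0, "dz": 0, "wx": 0, "wy": 0, "wz": 0, "fingers": 1},
])

```text
time: 14.18
tool_pos: [0.5004, 0.0128, -0.0032]
tool_rot: [0.0, 0.707, 0.707, -0.0]
force: [-1.5, -0.4, 4.3]
gripper_width: 0.257
finger_force: 30.0
```

apply_moves([
  {"dx": 0, "dy": 0, "dz": 0, "wx": 0, "wy": 0, "wz": 0, "fingers": -1},
  {"dx": 0, "dy": 0, "dz": 0, "wx": 0, "wy": 0, "wz": 0, "fingers": -1},
  {"dx": 0, "dy": 0, "dz": 0, "wx": 0, "wy": 0, "wz": 0, "fingers": -1},
  {"dx": 0, "dy": 0, "dz": 0, "wx": 0, "wy": 0, "wz": 0, "fingers": -1},
  {"dx": 0, "dy": 0, "dz": 0.3, "wx": 0, "wy": 0, "wz": 0, "fingers": -1},
  {"dx": 0, "dy": 0, "dz": 0.7, "wx": 0, "wy": 0, "wz": 0, "fingers": -1},
  {"dx": 0, "dy": 0, "dz": 1, "wx": 0, "wy": 0, "wz": 0, "fingers": -1},
  {"dx": 0.1, "dy": 0.3, "dz": 0.8, "wx": 0, "wy": 0, "wz": 0, "fingers": -1},
  {"dx": 0.2, "dy": 0.5, "dz": 0.8, "wx": 0, "wy": 0, "wz": 0, "fingers": -1},
  {"dx": 0.2, "dy": 0.5, "dz": 0.8, "wx": 0, "wy": 0, "wz": 0, "fingers": -1},
  {"dx": 0.2, "dy": 0.4, "dz": 0.5, "wx": 0, "wy": 0, "wz": 0, "fingers": -1},
  {"dx": 0, "dy": 0, "dz": 0, "wx": 0, "wy": 0, "wz": 0, "fingers": -1},
])

```text
time: 15.68
tool_pos: [0.5359, 0.0998, 0.244]
tool_rot: [0.001, 0.706, 0.708, 0.001]
force: [-0.2, -1.1, -1.3]
gripper_width: 1.001
finger_force: 0.0
```

```bash
python3 - <<'E'
from h import *
s=robot.read_state();print(s['time'],s['tool_pos'],s['joint_positions'],s['qvel'].round(3))
p,d,K,A,o=snap('wrist');save(p,'w5.png');X=pts(d,K,A,o);np.savez('w5.npz',p=p,d=d,K=K,A=A,o=o)
hsv=cv2.cvtColor(p,cv2.COLOR_RGB2HSV)
m=(hsv[...,0]>100)&(hsv[...,0]<130)&(hsv[...,1]>110)&(hsv[...,2]>60)&(abs(X[...,0]-.535)<.06)&(abs(X[...,1]-.19)<.06)
v,u=np.where(m);print('drop',m.sum(),u.mean(),v.mean(),np.ptp(u),np.ptp(v),np.median(X[m],0))
E
```

```text
15.675 [0.53585257 0.09982292 0.24396924] [ 0.67365756  0.44477939 -1.19181236  1.71454278  0.43144135  1.27709524
 -0.61064216] [ 0.029  0.018  0.03   0.061  0.012 -0.028  0.009]
drop 17 322.3529411764706 136.47058823529412 4 3 [0.53380436 0.18913351 0.06214799]
```

View pics/w5.png

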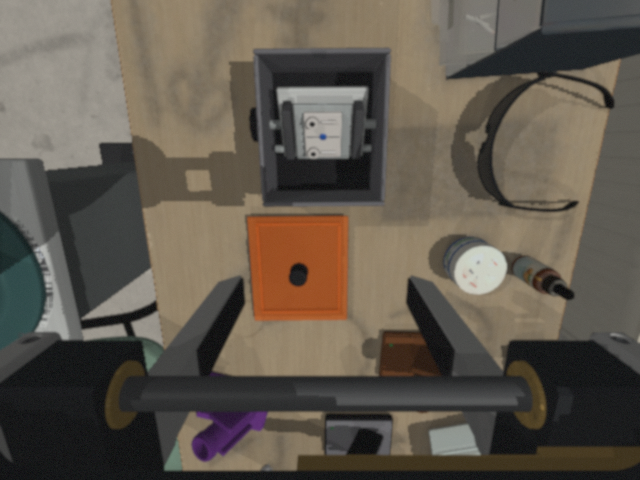

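The wrist view shows the bed between two dark rails, with the drop at (322,136) and the bosses at (312,122) and (312,153). The lid lies flat, knob up, with its knob at (298,273). Next I'll fit the bed's plane.

```bash
cat > bed.py <<'E'
from h import *
np.set_printoptions(suppress=True,linewidth=200)
def plane(P):
    for _ in range(4):
        c=P.mean(0);n=np.linalg.svd(P-c,full_matrices=False)[2][2];n*=np.sign(n[2]);r=(P-c)@n;P=P[abs(r)<max(2*r.std(),.0015)]
    return c,n,r.std(),len(P)
def run(p,d,K,A,o,lab):
    X=pts(d,K,A,o);c0=np.array([.534,.190])
    hsv=cv2.cvtColor(p,cv2.COLOR_RGB2HSV).astype(int)
    near=(abs(X[...,0]-c0[0])<.07)&(abs(X[...,1]-c0[1])<.07)&(X[...,2]>.02)&(X[...,2]<.1)
    m=near&(hsv[...,0]>100)&(hsv[...,0]<130)&(hsv[...,1]>70)&(abs(X[...,0]-c0[0])<.015)&(abs(X[...,1]-c0[1])<.02)
    w=hsv[...,1]*1.*m;v,u=np.mgrid[:480,:640];uu,vv=(u*w).sum()/w.sum(),(v*w).sum()/w.sum()
    f=near&(X[...,0]>.527)&(X[...,0]<.548)&(abs(X[...,1]-c0[1])<.018)
    c,n,sd,N=plane(X[f])
    r=A@np.array([(uu-K[0,2])/K[0,0],(vv-K[1,2])/K[1,1],1]);D=o+r*((c-o)@n)/(r@n)
    print(lab,m.sum(),uu,vv,'drop',D.round(4),'n',n.round(4),'tilt y,x deg',np.degrees(np.arctan2(n[1],n[2])),np.degrees(np.arctan2(n[0],n[2])),'sd',sd,N)
    dark=near&(hsv[...,2]<75)
    for s in(-1,1):
        q=near&(np.abs((X[...,0]-c0[0])-s*.0305)<.005)&(abs(X[...,1]-c0[1])<.03)
        Z=(X[q]-D)@n; k=(Z>-.003)&(Z<.02)
        if k.sum()>20:
            c2,n2,sd2,N2=plane(X[q][k]);print('  rail',s,'height over drop',np.median((X[q][k]-D)@n),np.percentile((X[q][k]-D)@n,[10,90]).round(4),n2.round(3),sd2,N2,X[q][k].mean(0).round(4))
    return D,n
if __name__=='__main__':
    f=np.load('w5.npz');run(*[f[k] for k in('p','d','K','A','o')],'wrist')
    for n in('top','side'): run(*snap(n),n)
E
python3 bed.py
```

```text
wrist 27 322.551654676259 136.2106474820144 drop [0.5344 0.1889 0.061 ] n [ 0.0068 -0.5521  0.8337] tilt y,x deg -33.51469934526042 0.46498168911109333 sd 0.0006497980965144756 573
  rail -1 height over drop -0.00024599855731133064 [-0.0012  0.0007] [ 0.587 -0.442  0.678] 0.0006056093705490305 147 [0.5002 0.1906 0.062 ]
  rail 1 height over drop -0.00035741325429636093 [-0.0018  0.0006] [-0.927 -0.212  0.31 ] 0.00040748877843458915 91 [0.5685 0.1921 0.0623]bed.py:12: RuntimeWarning: invalid value encountered in scalar divide
  w=hsv[...,1]*1.*m;v,u=np.mgrid[:480,:640];uu,vv=(u*w).sum()/w.sum(),(v*w).sum()/w.sum()
bed.py:5: RuntimeWarning: Mean of empty slice.
  c=P.mean(0);n=np.linalg.svd(P-c,full_matrices=False)[2][2];n*=np.sign(n[2]);r=(P-c)@n;P=P[abs(r)<max(2*r.std(),.0015)]
  ret = um.true_divide(
Traceback (most recent call last):
  File "bed.py", line 26, in <module>
    for n in('top','side'): run(*snap(n),n)
                            ~~~^^^^^^^^^^^^
  File "bed.py", line 14, in run
    c,n,sd,N=plane(X[f])
             ~~~~~^^^^^^
  File "bed.py", line 5, in plane
    c=P.mean(0);n=np.linalg.svd(P-c,full_matrices=False)[2][2];n*=np.sign(n[2]);r=(P-c)@n;P=P[abs(r)<max(2*r.std(),.0015)]
                  ~~~~~~~~~~~~~~~~~~~~~~~~~~~~~~~~~~~~~~~~~^^^
IndexError: index 2 is out of bounds for axis 0 with size 0
```

```bash
python3 - <<'E'
from bed import *
for a in('top1','w4'):
    f=np.load(a+'.npz')
    try: run(*[f[k] for k in('p','d','K','A','o')],a)
    except Exception as e: print(a,e)
f=np.load('top0.npz');p,d,K,A,o=[f[k] for k in('p','d','K','A','o')];X=pts(d,K,A,o)
# lamp axis from top0: points above collar; PCA-free: cylinder fit
q=(abs(X[...,0]-.545)<.07)&(abs(X[...,1]+.28)<.05)&(X[...,2]>.12)
print('n',q.sum())
b=(abs(X[...,0]-.6)<.08)&(abs(X[...,1]+.28)<.07)&(X[...,2]>.008)&(X[...,2]<.02)
print('base',cv2.minAreaRect((X[b][:,:2]*1000).astype(np.float32)))
E
```

```text
top1 1 257.0 262.0 drop [0.5339 0.1892 0.0624] n [ 0.0503 -0.5711  0.8194] tilt y,x deg -34.87531491617855 3.512303910250285 sd 0.0021900149613328862 90
  rail 1 height over drop 0.0011625402170991582 [-0.0018  0.005 ] [-0.644 -0.419  0.64 ] 0.0018506157989276295 24 [0.5664 0.1863 0.0602]
w4 88 368.42674199623355 10.966101694915254 drop [0.5345 0.1887 0.0611] n [ 0.0074 -0.558   0.8298] tilt y,x deg -33.92151352082313 0.5143668714596432 sd 0.000704353530654356 952
  rail -1 height over drop -0.0001543544170656445 [-0.0013  0.001 ] [ 0.735 -0.38   0.562] 0.0006548940613308772 210 [0.5    0.1801 0.0554]
  rail 1 height over drop -0.0005928049959945223 [-0.0021  0.0007] [-0.956 -0.17   0.238] 0.0004774113195600933 162 [0.5684 0.1812 0.055 ]
n 170
base ((598.2684326171875, -288.8639831542969), (103.52871704101562, 151.17892456054688), 89.08648681640625)
```

apply_moves([
  {"dx": 0, "dy": -0.5, "dz": 0.3, "wx": 0, "wy": 0, "wz": 0, "fingers": -1},
  {"dx": 0, "dy": -0.9, "dz": 0.4, "wx": 0, "wy": 0, "wz": 0, "fingers": -1},
  {"dx": 0, "dy": -0.9, "dz": 0.4, "wx": 0, "wy": 0, "wz": 0, "fingers": -1},
  {"dx": 0, "dy": -0.9, "dz": 0, "wx": 0, "wy": 0, "wz": 0, "fingers": -1},
  {"dx": 0, "dy": -0.9, "dz": 0, "wx": 0, "wy": 0, "wz": 0, "fingers": -1},
  {"dx": 0, "dy": -0.9, "dz": 0, "wx": 0, "wy": 0, "wz": 0, "fingers": -1},
  {"dx": 0, "dy": -0.9, "dz": 0, "wx": 0, "wy": 0, "wz": 0, "fingers": -1},
  {"dx": 0, "dy": -0.5, "dz": 0, "wx": 0, "wy": 0, "wz": 0, "fingers": -1},
  {"dx": 0, "dy": 0, "dz": 0, "wx": 0, "wy": 0, "wz": 0, "fingers": -1},
  {"dx": 0, "dy": 0, "dz": 0, "wx": 0, "wy": 0, "wz": 0, "fingers": -1},
])

```text
time: 17.02
tool_pos: [0.5353, -0.2208, 0.2966]
tool_rot: [-0.0, 0.707, 0.708, 0.0]
force: [0.5, 1.0, 0.2]
gripper_width: 0.997
finger_force: 0.0
```

```bash
python3 - <<'E'
from bed import *
s=robot.read_state();print(s['time'],s['tool_pos'],s['joint_positions'])
p,d,K,A,o=snap('wrist');save(p,'w6.png');X=pts(d,K,A,o);np.savez('w6.npz',p=p,d=d,K=K,A=A,o=o)
b=(abs(X[...,0]-.59)<.09)&(abs(X[...,1]+.28)<.07)&(X[...,2]>.010)&(X[...,2]<.018)
print('base',b.sum(),cv2.minAreaRect((X[b][:,:2]*1000).astype(np.float32)))
E
```

```text
17.025 [ 0.53530453 -0.22081042  0.29656466] [ 1.17054973  0.45901464 -1.14700936  1.55511507  0.42177268  1.4021319  -0.00798551]
base 2011 ((591.71728515625, -277.6336669921875), (81.56890869140625, 108.78399658203125), 89.69190216064453)
```

View pics/w6.png

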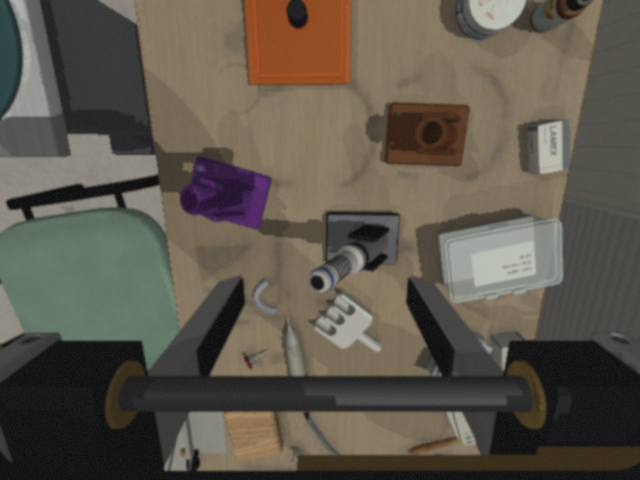

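```bash
cat > lamp.py <<'E'
from bed import *
from scipy.optimize import least_squares
def fit(X,c,a,s0,s1,r=.0135):
    """cylinder of radius r: points within s0..s1 along axis a from c"""
    a=a/np.linalg.norm(a)
    e1=np.cross(a,[0,1,0]);e1/=np.linalg.norm(e1);e2=np.cross(a,e1)
    P=X.reshape(-1,3);x=np.zeros(4)
    for tol in(.014,.006,.004):
        def ax(x): 
            b=a+x[2]*e1+x[3]*e2;b=b/np.linalg.norm(b);return c+x[0]*e1+x[1]*e2,b
        def res(x,Q):
            C,b=ax(x);w=Q-C;s=w@b;return np.linalg.norm(w-s[:,None]*b,axis=1)-r
        C,b=ax(x);s=(P-C)@b;Q=P[(s>s0)&(s<s1)&(abs(res(x,P))<tol)]
        x=least_squares(res,x,args=(Q,),loss='soft_l1',f_scale=.001).x
    C,b=ax(x);print('N',len(Q),'rms',np.sqrt((res(x,Q)**2).mean()))
    return C,b
if __name__=='__main__':
    for n in('w6','top0','side0'):
        f=np.load(n+'.npz');X=pts(*[f[k] for k in('d','K','A','o')])
        C,b=fit(X,np.array([.573,-.2776,.1]),np.array([-.4617,0,.887]),.016,.08)
        m=C+b*(.1-C[2])/b[2]
        Y=X.reshape(-1,3);w=Y-m;s=w@b;rr=np.linalg.norm(w-s[:,None]*b,axis=1)
        print(n,'mouth',m.round(4),'axis',b.round(4),'lean',np.degrees(np.arccos(b[2])),'tail s',np.percentile(s[(rr<.011)&(s>.05)&(s<.15)],[50,97]),[(i,round(float(rr[(abs(s-i/1000)<.003)&(rr<.03)].max(initial=0)),4)) for i in range(-12,20,3)])
E
python3 lamp.py
```

```text
N 698 rms 0.00043694771799729403
w6 mouth [ 0.5671 -0.2783  0.1   ] axis [-0.4668  0.0025  0.8844] lean 27.825902956208857 tail s [0.08450335 0.08613774] [(-12, 0.0214), (-9, 0.0214), (-6, 0.0215), (-3, 0.0215), (0, 0.0199), (3, 0.0193), (6, 0.019), (9, 0.0171), (12, 0.0144), (15, 0.0144), (18, 0.0145)]
N 109 rms 0.0009845092660685244
top0 mouth [ 0.5675 -0.2789  0.1   ] axis [-0.4674 -0.0013  0.8841] lean 27.86325234447869 tail s [0.08519573 0.0907747 ] [(-12, 0.0225), (-9, 0.0226), (-6, 0.0226), (-3, 0.0209), (0, 0.0222), (3, 0.0222), (6, 0.0217), (9, 0.0217), (12, 0.019), (15, 0.019), (18, 0.0157)]
N 224 rms 0.001361445572164986
side0 mouth [ 0.5657 -0.2785  0.1   ] axis [-0.4665  0.0069  0.8845] lean 27.8126446969313 tail s [0.08169032 0.08663376] [(-12, 0.0218), (-9, 0.0218), (-6, 0.025), (-3, 0.025), (0, 0.0201), (3, 0.0226), (6, 0.0226), (9, 0.0197), (12, 0.0197), (15, 0.0189), (18, 0.0179)]
```

The wrist view shows the stand base at (362,238) and the lamp from its collar at (352,258) to its tail at (322,280). All three views put the mouth at (0.567,-0.278,0.1) with a lean of about 27.7°, which matches the spec. Next I'll tilt the tool and go to the pre-grasp pose on the lamp's axis.

apply_moves([
  {"dx": 0, "dy": -0.2, "dz": 0, "wx": 0, "wy": -0.7, "wz": 0, "fingers": -1},
  {"dx": -0.1, "dy": -0.3, "dz": 0, "wx": 0, "wy": -0.7, "wz": 0, "fingers": -1},
  {"dx": -0.1, "dy": -0.3, "dz": -0.3, "wx": 0, "wy": -0.7, "wz": 0, "fingers": -1},
  {"dx": -0.1, "dy": -0.35, "dz": -0.5, "wx": 0, "wy": -0.66, "wz": 0, "fingers": -1},
  {"dx": -0.1, "dy": 0, "dz": -0.5, "wx": 0, "wy": 0, "wz": 0, "fingers": -1},
  {"dx": -0.06, "dy": 0, "dz": -0.54, "wx": 0, "wy": 0, "wz": 0, "fingers": -1},
  {"dx": 0, "dy": 0, "dz": 0, "wx": 0, "wy": 0, "wz": 0, "fingers": -1},
  {"dx": 0, "dy": 0, "dz": 0, "wx": 0, "wy": 0, "wz": 0, "fingers": -1},
])

```text
time: 18.08
tool_pos: [0.5132, -0.279, 0.2057]
tool_rot: [0.169, 0.686, 0.687, 0.169]
force: [0.2, 0.6, 0.7]
gripper_width: 1.0
finger_force: 0.0
```

```bash
cat > st.py <<'E'
from lamp import *
s=robot.read_state();t=np.array(s['tool_pos']);R=rot(s['tool_rot']);print(s['time'],t.round(4),s['joint_positions'].round(3),s['force'].round(1),s['gripper_width']);print(R.round(4))
E
python3 - <<'E'
from st import *
m=np.array([.567,-.2783,.1]);b=np.array([-.4640,.001,.8858])
w=t-m;print('s',w@b,'off',(w-(w@b)*b).round(4),'zaxis err',(R[:,2]+b).round(4))
p,d,K,A,o=snap('wrist');X=pts(d,K,A,o);C,B=fit(X,m,b,.03,.08)
print(C+B*(.1-C[2])/B[2],B)
E
```

```text
18.075 [ 0.5132 -0.279   0.2057] [ 1.651  0.284 -1.181  2.03   0.038  0.579  0.515] [0.2 0.6 0.7] 1.0002574038981153
[[-0.0013  0.8859  0.4638]
 [ 1.      0.0014  0.0002]
 [-0.0004  0.4638 -0.8859]]
s 0.11859765929027606 off [ 0.0013 -0.0008  0.0007] zaxis err [-0.0002  0.0012 -0.0001]
N 599 rms 0.0005139766691832345
[ 0.56740225 -0.27805805  0.1       ] [-0.46437133 -0.00553504  0.8856233 ]
```

apply_moves([
  {"dx": 0.2, "dy": 0.02, "dz": -0.4, "wx": 0, "wy": 0, "wz": 0, "fingers": -1},
  {"dx": 0.2, "dy": 0, "dz": -0.4, "wx": 0, "wy": 0, "wz": 0, "fingers": -1},
  {"dx": 0.2, "dy": 0, "dz": -0.4, "wx": 0, "wy": 0, "wz": 0, "fingers": -1},
  {"dx": 0.2, "dy": 0, "dz": -0.4, "wx": 0, "wy": 0, "wz": 0, "fingers": -1},
  {"dx": 0.2, "dy": 0, "dz": -0.37, "wx": 0, "wy": 0, "wz": 0, "fingers": -1},
  {"dx": 0, "dy": 0, "dz": 0, "wx": 0, "wy": 0, "wz": 0, "fingers": -1},
  {"dx": 0, "dy": 0, "dz": 0, "wx": 0, "wy": 0, "wz": 0, "fingers": -1},
])

```text
time: 19.0
tool_pos: [0.5627, -0.2789, 0.1073]
tool_rot: [0.169, 0.687, 0.687, 0.169]
force: [-0.6, 0.2, 0.6]
gripper_width: 0.999
finger_force: 0.0
```

```bash
python3 - <<'E'
from st import *
m=np.array([.567,-.2783,.1]);b=np.array([-.4640,.001,.8858])
w=t-m;print('s',w@b,'off',(w-(w@b)*b).round(4),'zaxis err',(R[:,2]+b).round(4))
# finger tips
p,d,K,A,o=snap('wrist');X=pts(d,K,A,o);L=(X-t)@R  # tool coords
for sg in(-1,1):
    q=(sg*L[...,1]>.03)&(sg*L[...,1]<.08)&(abs(L[...,0])<.02)&(L[...,2]>-.1)&(L[...,2]<.02)
    Q=L[q];print(sg,q.sum(),'tip z',np.percentile(Q[:,2],[90,98]),'inner y',np.percentile(sg*Q[:,1],[2,10]))
E
```

```text
19.0 [ 0.5627 -0.2789  0.1073] [ 1.262  0.46  -0.86   2.034  0.292  0.377  0.282] [-0.6  0.2  0.6] 0.9992473027252222
[[ 0.0002  0.8858  0.464 ]
 [ 1.      0.0001 -0.0006]
 [-0.0005  0.464  -0.8858]]
s 0.008489534156807262 off [-0.0004 -0.0006 -0.0002] zaxis err [-0.      0.0004 -0.    ]
-1 4177 tip z [-0.03794432 -0.02648091] inner y [0.04559256 0.04577869]
1 4183 tip z [-0.0380053  -0.02636186] inner y [0.04778354 0.0479871 ]
```

apply_moves([
  {"dx": -0.01, "dy": 0.01, "dz": -0.01, "wx": 0, "wy": 0, "wz": 0, "fingers": 1},
  {"dx": 0, "dy": 0, "dz": 0, "wx": 0, "wy": 0, "wz": 0, "fingers": 1},
  {"dx": 0, "dy": 0, "dz": 0, "wx": 0, "wy": 0, "wz": 0, "fingers": 1},
  {"dx": 0, "dy": 0, "dz": 0, "wx": 0, "wy": 0, "wz": 0, "fingers": 1},
  {"dx": 0, "dy": 0, "dz": 0, "wx": 0, "wy": 0, "wz": 0, "fingers": 1},
  {"dx": 0, "dy": 0, "dz": 0, "wx": 0, "wy": 0, "wz": 0, "fingers": 1},
  {"dx": 0, "dy": 0, "dz": 0, "wx": 0, "wy": 0, "wz": 0, "fingers": 1},
  {"dx": 0, "dy": 0, "dz": 0, "wx": 0, "wy": 0, "wz": 0, "fingers": 1},
  {"dx": 0, "dy": 0, "dz": 0, "wx": 0, "wy": 0, "wz": 0, "fingers": 1},
])

```text
time: 20.18
tool_pos: [0.5626, -0.2783, 0.1061]
tool_rot: [0.169, 0.687, 0.687, 0.169]
force: [6.1, -0.1, -1.7]
gripper_width: 0.281
finger_force: 29.9
```

```bash
python3 - <<'E'
from st import *
print(s['finger_force'],s['force'])
E
```

```text
20.175 [ 0.5626 -0.2783  0.1061] [ 1.26   0.461 -0.858  2.036  0.293  0.373  0.281] [ 6.1 -0.1 -1.7] 0.2814434703675509
[[ 0.0001  0.8856  0.4645]
 [ 1.     -0.     -0.0002]
 [-0.0002  0.4645 -0.8856]]
29.8955100774765 [ 6.06403575 -0.10358679 -1.7402747 ]
```

apply_moves([
  {"dx": -0.1, "dy": 0, "dz": 0.19, "wx": 0, "wy": 0, "wz": 0, "fingers": 1},
  {"dx": -0.2, "dy": 0, "dz": 0.38, "wx": 0, "wy": 0, "wz": 0, "fingers": 1},
  {"dx": -0.2, "dy": 0, "dz": 0.38, "wx": 0, "wy": 0, "wz": 0, "fingers": 1},
  {"dx": -0.2, "dy": 0, "dz": 0.38, "wx": 0, "wy": 0, "wz": 0, "fingers": 1},
  {"dx": -0.2, "dy": 0, "dz": 0.38, "wx": 0, "wy": 0, "wz": 0, "fingers": 1},
  {"dx": -0.2, "dy": 0, "dz": 0.38, "wx": 0, "wy": 0, "wz": 0, "fingers": 1},
  {"dx": -0.1, "dy": 0, "dz": 0.4, "wx": 0, "wy": 0, "wz": 0, "fingers": 1},
  {"dx": 0, "dy": 0, "dz": 0.5, "wx": 0, "wy": 0, "wz": 0, "fingers": 1},
  {"dx": 0, "dy": 0, "dz": 0.5, "wx": 0, "wy": 0, "wz": 0, "fingers": 1},
  {"dx": 0, "dy": 0, "dz": 0, "wx": 0, "wy": 0, "wz": 0, "fingers": 1},
])

```text
time: 21.42
tool_pos: [0.5019, -0.2788, 0.281]
tool_rot: [0.17, 0.687, 0.687, 0.168]
force: [-0.3, -0.3, -2.9]
gripper_width: 0.285
finger_force: 30.0
```

apply_moves([
  {"dx": 0.05, "dy": 0.4, "dz": 0, "wx": 0, "wy": 0.55, "wz": 0, "fingers": 1},
  {"dx": 0.1, "dy": 0.7, "dz": 0, "wx": 0, "wy": 0.56, "wz": 0, "fingers": 1},
  {"dx": 0.1, "dy": 0.8, "dz": 0, "wx": 0, "wy": 0.56, "wz": 0, "fingers": 1},
  {"dx": 0.1, "dy": 0.8, "dz": 0, "wx": 0, "wy": 0.56, "wz": 0, "fingers": 1},
  {"dx": 0.1, "dy": 0.8, "dz": 0, "wx": 0, "wy": 0.56, "wz": 0, "fingers": 1},
  {"dx": 0.1, "dy": 0.8, "dz": 0, "wx": 0.67, "wy": 0, "wz": 0, "fingers": 1},
  {"dx": 0.1, "dy": 0.8, "dz": 0, "wx": 0.67, "wy": 0, "wz": 0, "fingers": 1},
  {"dx": 0.05, "dy": 0.8, "dz": 0, "wx": 0.67, "wy": 0, "wz": 0, "fingers": 1},
  {"dx": 0, "dy": 0.7, "dz": 0, "wx": 0.67, "wy": 0, "wz": 0, "fingers": 1},
  {"dx": 0, "dy": 0.4, "dz": 0, "wx": 0.67, "wy": 0, "wz": 0, "fingers": 1},
  {"dx": 0, "dy": 0, "dz": 0, "wx": 0, "wy": 0, "wz": 0, "fingers": 1},
  {"dx": 0, "dy": 0, "dz": 0, "wx": 0, "wy": 0, "wz": 0, "fingers": 1},
])

```text
time: 22.92
tool_pos: [0.5367, 0.0714, 0.2797]
tool_rot: [-0.205, 0.677, 0.678, 0.201]
force: [0.7, 0.4, -1.6]
gripper_width: 0.287
finger_force: 30.0
```

```bash
python3 - <<'E'
from st import *
n=np.array([.005,-.555,.832]);n/=np.linalg.norm(n);D=np.array([.5344,.1888,.0611])
print('err rotvec deg',np.degrees(np.cross(R[:,2],-n)))
w=t-D;print('along',w@n,'off',(w-(w@n)*n).round(4))
p,d,K,A,o=snap('wrist');save(p,'w7.png');np.savez('w7.npz',p=p,d=d,K=K,A=A,o=o,t=t,R=R)
p,d,K,A,o=snap('side');np.savez('s7.npz',p=p,d=d,K=K,A=A,o=o,t=t,R=R)
E
```

```text
22.925 [0.5367 0.0714 0.2797] [ 1.08   0.516 -1.221  1.723 -0.107  1.183 -0.043] [ 0.7  0.4 -1.6] 0.2870557362788022
[[ 0.0002  1.     -0.0056]
 [ 0.8352  0.0029  0.5499]
 [ 0.5499 -0.0048 -0.8352]]
err rotvec deg [ 0.34763072 -0.02617255 -0.01954798]
along 0.24700556890435038 off [0.0011 0.0196 0.0131]
```

View pics/w7.png

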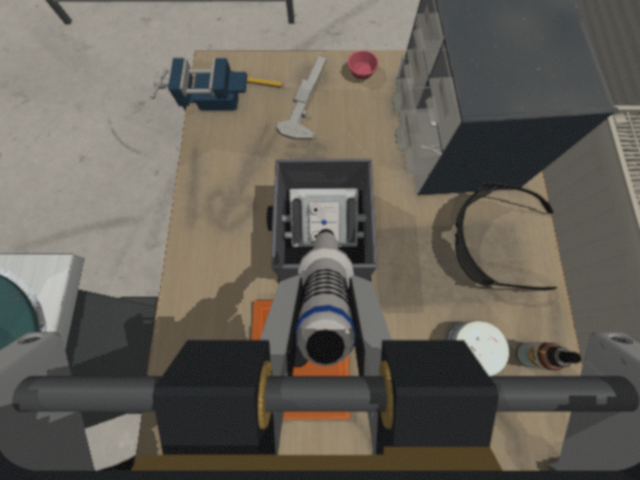

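The wrist view shows the lamp held on its axis, with the nose at (325,237) just below the drop at (323,221). Next I'll measure the lamp in the tool frame.

```bash
python3 - <<'E'
from lamp import *
import bed
f=np.load('w7.npz');X=pts(*[f[k] for k in('d','K','A','o')]);L=(X-f['t'])@f['R']
C,B=fit(L,np.array([0,0,.0074]),np.array([0,0.,-1]),.012,.08)
C=C-B*(C[2]-.0074)/B[2]
print('barrel',C.round(4),B.round(4),'predict tip',(C-B*.09).round(4))
C2,B2=fit(L,C,B,-.066,-.012,.010);C2=C2-B2*(C2[2]-.0074)/B2[2];print('neck',C2.round(4),B2.round(4),'tip',(C2-B2*.09).round(4))
q=(np.hypot(L[...,0],L[...,1])<.012)&(L[...,2]>.05)&(L[...,2]<.13)
print('max z',np.percentile(L[q][:,2],[50,90,97,99.5]).round(4))
g=np.load('s7.npz');Y=(pts(*[g[k] for k in('d','K','A','o')])-g['t'])@g['R']
C3,B3=fit(Y,C,B,.012,.08);print('side barrel',(C3-B3*.0).round(4),B3.round(4))
C4,B4=fit(Y,C,B,-.066,-.012,.010);print('side neck',(C4-B4*.0).round(4),B4.round(4))
q=(np.hypot(Y[...,0],Y[...,1])<.012)&(Y[...,2]>.05)&(Y[...,2]<.13);print('side max z',np.percentile(Y[q][:,2],[50,90,97,99.5]).round(4))
# collar profile: z where radius>.017
r=np.hypot(L[...,0]-C[0],L[...,1]-C[1]);k=(r>.0165)&(r<.021)&(abs(L[...,2])<.03)&(L[...,0]>0);print('collar z',np.percentile(L[k][:,2],[5,50,95,99]).round(4))
D,n=bed.run(*[f[k] for k in('p','d','K','A','o')],'w7')
print('drop in tool',((D-f['t'])@f['R']).round(4))
E
```

```text
N 3342 rms 0.0011329317392144485
barrel [-0.0006  0.0015  0.0074] [ 0.     -0.0023 -1.    ] predict tip [-0.0006  0.0017  0.0974]
N 274 rms 0.00017788971367381777
neck [-0.0005  0.0016  0.0074] [ 0.0026 -0.002  -1.    ] tip [-0.0007  0.0017  0.0974]
max z [0.0655 0.0943 0.0961 0.0978]
N 140 rms 0.0016953244681485065
side barrel [-0.0008  0.0004  0.0074] [ 0.0058  0.0084 -0.9999]
N 57 rms 0.001319795578558295
side neck [-0.0013  0.0004  0.0074] [-0.0151 -0.014  -0.9998]
side max z [0.0722 0.0929 0.0983 0.0998]
collar z [-0.0284  0.0031  0.0072  0.0079]
w7 15 323.5957330415755 221.63129102844638 drop [0.5342 0.1889 0.061 ] n [ 0.0018 -0.5623  0.8269] tilt y,x deg -34.21676997226914 0.12783581530605742 sd 0.0006793119861564682 306
  rail -1 height over drop 0.00023231481843379834 [-0.001   0.0014] [ 0.696 -0.396  0.599] 0.0006153909697473599 106 [0.5002 0.1883 0.0609]
  rail 1 height over drop -0.0005029961026250568 [-0.0018  0.0006] [-0.92  -0.221  0.322] 0.00045970064737072843 67 [0.5685 0.1871 0.059 ]
drop in tool [-0.022  -0.0011  0.2473]
```

apply_moves([
  {"dx": -0.02, "dy": 0.2, "dz": -0.5, "wx": 0.05, "wy": 0, "wz": 0, "fingers": 1},
  {"dx": -0.02, "dy": 0.2, "dz": -0.5, "wx": 0, "wy": 0, "wz": 0, "fingers": 1},
  {"dx": -0.02, "dy": 0.2, "dz": -0.5, "wx": 0, "wy": 0, "wz": 0, "fingers": 1},
  {"dx": -0.01, "dy": 0.2, "dz": -0.45, "wx": 0, "wy": 0, "wz": 0, "fingers": 1},
  {"dx": 0, "dy": 0.15, "dz": -0.3, "wx": 0, "wy": 0, "wz": 0, "fingers": 1},
  {"dx": 0, "dy": 0.1, "dz": -0.17, "wx": 0, "wy": 0, "wz": 0, "fingers": 1},
  {"dx": 0, "dy": 0, "dz": 0, "wx": 0, "wy": 0, "wz": 0, "fingers": 1},
  {"dx": 0, "dy": 0, "dz": 0, "wx": 0, "wy": 0, "wz": 0, "fingers": 1},
])

```text
time: 24.02
tool_pos: [0.5338, 0.1239, 0.1597]
tool_rot: [-0.208, 0.676, 0.677, 0.205]
force: [0.8, -0.6, -0.9]
gripper_width: 0.286
finger_force: 30.0
```

```bash
cat > chk.py <<'E'
from st import *
n=np.array([.005,-.557,.8305]);n/=np.linalg.norm(n);D=np.array([.5343,.1889,.061])
tip=t+R@np.array([-.0006,.0016,.0974]);w=tip-D
print('err rotvec deg',np.degrees(np.cross(R[:,2],-n)).round(2),'h',(w@n).round(4),'off',(w-(w@n)*n).round(4),'force along n',(s['force']@n).round(2))
E
python3 - <<'E'
from chk import *
p,d,K,A,o=snap('wrist');save(p[100:400,200:440],'w8.png');X=pts(d,K,A,o);L=(X-t)@R
C,B=fit(L,np.array([0,0,.0074]),np.array([0,0.,-1]),-.066,-.012,.010);C=C-B*(C[2]-.0074)/B[2];print(C.round(4),(C-B*.09).round(4))
import bed
try:
    D2,n2=bed.run(p,d,K,A,o,'w8');print('drop in tool',((D2-t)@R).round(4))
except Exception as e: print(e)
E
```

```text
24.025 [0.5338 0.1239 0.1597] [ 0.927  0.636 -1.124  1.876 -0.033  0.902 -0.07 ] [ 0.8 -0.6 -0.9] 0.2860764746454915
[[ 0.0002  1.     -0.0042]
 [ 0.8292  0.0022  0.5589]
 [ 0.5589 -0.0036 -0.8292]]
err rotvec deg [-0.13  0.04  0.03] h 0.0208 off [0.0006 0.0005 0.0003] force along n -0.45
N 278 rms 0.00018181329845690157
[-0.0004  0.0014  0.0074] [-0.0008  0.0018  0.0974]
w8 0 nan nan drop [nan nan nan] n [0.8286 0.1939 0.5252] tilt y,x deg 20.25922027328267 57.63204639491598 sd 0.004556933149633075 503
drop in tool [nan nan nan]bed.py:12: RuntimeWarning: invalid value encountered in scalar divide
  w=hsv[...,1]*1.*m;v,u=np.mgrid[:480,:640];uu,vv=(u*w).sum()/w.sum(),(v*w).sum()/w.sum()
```

apply_moves([
  {"dx": -0.005, "dy": 0.055, "dz": -0.09, "wx": 0, "wy": 0, "wz": 0, "fingers": 1},
  {"dx": -0.005, "dy": 0.055, "dz": -0.09, "wx": 0, "wy": 0, "wz": 0, "fingers": 1},
  {"dx": 0, "dy": 0.055, "dz": -0.09, "wx": 0, "wy": 0, "wz": 0, "fingers": 1},
  {"dx": 0, "dy": 0, "dz": 0, "wx": 0, "wy": 0, "wz": 0, "fingers": 1},
  {"dx": 0, "dy": 0, "dz": 0, "wx": 0, "wy": 0, "wz": 0, "fingers": 1},
])

```text
time: 24.7
tool_pos: [0.5329, 0.1324, 0.1457]
tool_rot: [-0.208, 0.676, 0.677, 0.205]
force: [0.3, 0.1, -2.0]
gripper_width: 0.283
finger_force: 30.0
```

```bash
cat > avg.py <<'E'
from chk import *
F=[]
for _ in range(6):
    viewer.snapshot('side');F.append(robot.read_state()['force']@n)
print('avg F along n',np.mean(F),np.std(F))
E
python3 avg.py
```

```text
24.7 [0.5329 0.1324 0.1457] [ 0.901  0.651 -1.109  1.89  -0.023  0.868 -0.078] [ 0.3  0.1 -2. ] 0.28346354506351723
[[ 0.0002  1.     -0.005 ]
 [ 0.829   0.0026  0.5592]
 [ 0.5592 -0.0043 -0.829 ]]
err rotvec deg [-0.15  0.    0.  ] h 0.0044 off [-0.0003 -0.0001 -0.    ] force along n -1.74
avg F along n -1.4641665480785964 0.567915841611494
```

apply_moves([
  {"dx": 0, "dy": 0.022, "dz": -0.033, "wx": 0, "wy": 0, "wz": 0, "fingers": 1},
  {"dx": 0, "dy": 0.022, "dz": -0.033, "wx": 0, "wy": 0, "wz": 0, "fingers": 1},
  {"dx": 0, "dy": 0.022, "dz": -0.033, "wx": 0, "wy": 0, "wz": 0, "fingers": 1},
  {"dx": 0, "dy": 0, "dz": 0, "wx": 0, "wy": 0, "wz": 0, "fingers": 1},
])

```text
time: 25.5
tool_pos: [0.5329, 0.1357, 0.1406]
tool_rot: [-0.208, 0.676, 0.677, 0.205]
force: [-0.8, -2.1, 1.6]
gripper_width: 0.283
finger_force: 30.0
```

```bash
python3 avg.py
```

```text
25.5 [0.5329 0.1357 0.1406] [ 0.891  0.657 -1.103  1.894 -0.019  0.855 -0.081] [-0.8 -2.1  1.6] 0.2834428270115949
[[ 0.0003  1.     -0.005 ]
 [ 0.829   0.0025  0.5592]
 [ 0.5592 -0.0043 -0.829 ]]
err rotvec deg [-0.15  0.    0.  ] h -0.0016 off [-0.0003 -0.0002 -0.0001] force along n 2.52
avg F along n 3.2882057527255917 0.32180976495112024
```

apply_moves([
  {"dx": 0, "dy": 0, "dz": 0, "wx": 0, "wy": 0, "wz": 0, "fingers": 1},
  {"dx": 0, "dy": 0, "dz": 0, "wx": 0, "wy": 0, "wz": 0, "fingers": 1},
  {"dx": 0, "dy": 0, "dz": 0, "wx": 0, "wy": 0, "wz": 0, "fingers": 1},
])

```text
time: 26.18
tool_pos: [0.5329, 0.1357, 0.1407]
tool_rot: [-0.208, 0.676, 0.677, 0.205]
force: [0.3, -1.8, 1.1]
gripper_width: 0.285
finger_force: 30.0
```

```bash
python3 avg.py; python3 - <<'E'
from chk import *
p,d,K,A,o=snap('wrist');X=pts(d,K,A,o);L=(X-t)@R
q,_,K2,A2,o2=snap('side')
c=A2.T@(D-o2);u,v=int(K2[0,0]*c[0]/c[2]+K2[0,2]),int(K2[1,1]*c[1]/c[2]+K2[1,2])
save(np.hstack([cv2.resize(p[170:330,260:390],(390,480)),cv2.resize(q[v-60:v+40,u-45:u+40],(408,480))]),'w9.png')
r=np.hypot(L[...,0]+.0007,L[...,1]-.0017)
for z in np.arange(.06,.1,.003):
    k=(abs(L[...,2]-z)<.0015)&(r<.014)&(L[...,0]>-.003);print(z.round(3),k.sum(),np.median(r[k]).round(4) if k.any() else '')
E
```

```text
26.175 [0.5329 0.1357 0.1407] [ 0.892  0.657 -1.103  1.895 -0.019  0.855 -0.081] [ 0.3 -1.8  1.1] 0.28485498802038917
[[ 0.0003  1.     -0.005 ]
 [ 0.829   0.0025  0.5592]
 [ 0.5592 -0.0043 -0.829 ]]
err rotvec deg [-0.15  0.    0.  ] h -0.0016 off [-0.0003 -0.0001 -0.0001] force along n 1.9
avg F along n 2.5784047435442137 0.3943405967840323
26.475 [0.5328 0.1357 0.1407] [ 0.891  0.657 -1.103  1.895 -0.019  0.855 -0.081] [-0.6 -2.6  0.8] 0.2802823366525982
[[ 0.0003  1.     -0.005 ]
 [ 0.8291  0.0026  0.5592]
 [ 0.5592 -0.0043 -0.829 ]]
err rotvec deg [-0.15 -0.    0.  ] h -0.0016 off [-0.0004 -0.0001 -0.0001] force along n 2.14
0.06 23 0.01
0.063 21 0.01
0.066 22 0.01
0.069 20 0.01
0.072 21 0.0099
0.075 14 0.01
0.078 1 0.0097
0.081 0 
0.084 0 
0.087 3 0.0069
0.09 14 0.0071
0.093 36 0.0078
0.096 259 0.0114
0.099 2 0.011
```

View pics/w9.png

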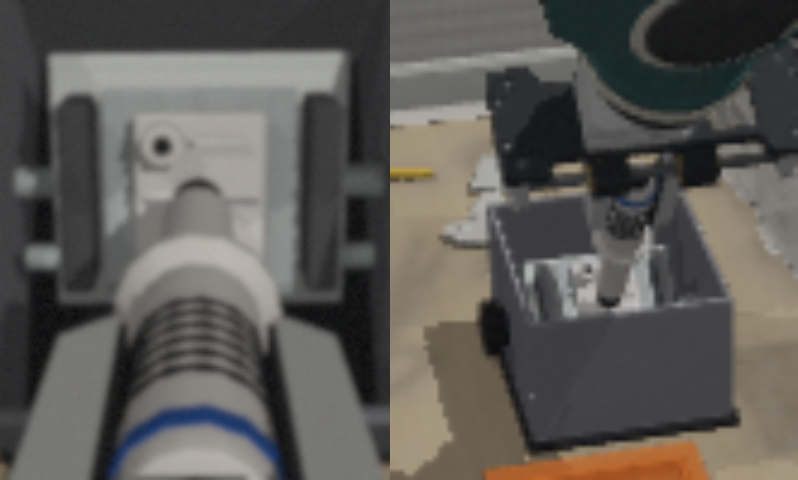

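The nose sits on the face between the bosses, at about (198,190) in the left crop, and it looks square. The force implies about 3 mm of compression, so I'll push roughly 1 mm further and average over longer.

apply_moves([
  {"dx": 0, "dy": 0.011, "dz": -0.016, "wx": 0, "wy": 0, "wz": 0, "fingers": 1},
  {"dx": 0, "dy": 0, "dz": 0, "wx": 0, "wy": 0, "wz": 0, "fingers": 1},
  {"dx": 0, "dy": 0, "dz": 0, "wx": 0, "wy": 0, "wz": 0, "fingers": 1},
])

```text
time: 26.95
tool_pos: [0.5328, 0.1363, 0.1399]
tool_rot: [-0.208, 0.676, 0.677, 0.205]
force: [-0.5, -3.1, 1.8]
gripper_width: 0.281
finger_force: 30.0
```

```bash
sed -i 's/range(6)/range(20)/' avg.py; python3 avg.py; python3 - <<'E'
from chk import *
p,d,K,A,o=snap('wrist');X=pts(d,K,A,o);L=(X-t)@R
# face plane points (tool frame): world x beyond drop, away from bosses
k=(L[...,1]>.004)&(L[...,1]<.017)&(abs(L[...,0])<.016)&(L[...,2]>.088)&(L[...,2]<.104)
k|=(L[...,1]<-.004)&(L[...,1]>-.006)&(L[...,0]>.010)&(L[...,0]<.014)&(L[...,2]>.088)
Q=L[k&(np.hypot(L[...,0],L[...,1]-.0017)>.0095)];c,nn,sd,N=plane(Q);print('face z at axis',c[2]-((np.array([-.0007,.0017])-c[:2])@nn[:2])/nn[2],nn.round(4),sd,N)
b=(p.astype(int)[...,2]-p.astype(int)[...,0]);print('blue glow px',(b[170:260,290:360]>25).sum())
E
```

```text
26.95 [0.5328 0.1363 0.1399] [ 0.89   0.658 -1.102  1.895 -0.018  0.853 -0.082] [-0.5 -3.1  1.8] 0.2811918198673716
[[ 0.0003  1.     -0.005 ]
 [ 0.829   0.0026  0.5592]
 [ 0.5592 -0.0043 -0.829 ]]
err rotvec deg [-0.15  0.    0.  ] h -0.0026 off [-0.0003 -0.0001 -0.0001] force along n 3.21
avg F along n 3.4454680162357514 0.4292857261185838
27.95 [0.5328 0.1363 0.1399] [ 0.89   0.658 -1.102  1.895 -0.018  0.853 -0.082] [-0.6 -3.1  2.8] 0.2823779109101869
[[ 0.0003  1.     -0.005 ]
 [ 0.829   0.0026  0.5592]
 [ 0.5592 -0.0043 -0.829 ]]
err rotvec deg [-0.15 -0.   -0.  ] h -0.0026 off [-0.0004 -0.0001 -0.0001] force along n 4.07
face z at axis 0.09478427970178396 [-0.0093  0.0026  1.    ] 0.0005981336522660853 253
blue glow px 0
```

apply_moves([
  {"dx": 0, "dy": 0, "dz": 0, "wx": 0, "wy": 0, "wz": 0, "fingers": 1},
  {"dx": 0, "dy": 0, "dz": 0, "wx": 0, "wy": 0, "wz": 0, "fingers": 1},
  {"dx": 0, "dy": 0, "dz": 0, "wx": 0, "wy": 0, "wz": 0, "fingers": 1},
  {"dx": 0, "dy": 0, "dz": 0, "wx": 0, "wy": 0, "wz": 0, "fingers": 1},
  {"dx": 0, "dy": 0, "dz": 0, "wx": 0, "wy": 0, "wz": 0, "fingers": 1},
  {"dx": 0, "dy": 0, "dz": 0, "wx": 0, "wy": 0, "wz": 0, "fingers": 1},
  {"dx": 0, "dy": 0, "dz": 0, "wx": 0, "wy": 0, "wz": 0, "fingers": 1},
  {"dx": 0, "dy": 0, "dz": 0, "wx": 0, "wy": 0, "wz": 0, "fingers": 1},
  {"dx": 0, "dy": 0, "dz": 0, "wx": 0, "wy": 0, "wz": 0, "fingers": 1},
  {"dx": 0, "dy": 0, "dz": 0, "wx": 0, "wy": 0, "wz": 0, "fingers": 1},
  {"dx": 0, "dy": 0, "dz": 0, "wx": 0, "wy": 0, "wz": 0, "fingers": 1},
  {"dx": 0, "dy": 0, "dz": 0, "wx": 0, "wy": 0, "wz": 0, "fingers": 1},
])

```text
time: 29.5
tool_pos: [0.5328, 0.1363, 0.1399]
tool_rot: [-0.208, 0.676, 0.677, 0.205]
force: [0.4, -2.7, 3.0]
gripper_width: 0.285
finger_force: 30.0
```

```bash
python3 avg.py
```

```text
29.5 [0.5328 0.1363 0.1399] [ 0.89   0.658 -1.102  1.895 -0.018  0.853 -0.082] [ 0.4 -2.7  3. ] 0.28543858155361185
[[ 0.0003  1.     -0.005 ]
 [ 0.829   0.0025  0.5592]
 [ 0.5592 -0.0043 -0.829 ]]
err rotvec deg [-0.15 -0.    0.  ] h -0.0026 off [-0.0004 -0.0001 -0.0001] force along n 4.07
avg F along n 3.514885385191208 0.5631040235153547
```

apply_moves([
  {"dx": 0, "dy": -0.06, "dz": 0.08, "wx": 0, "wy": 0, "wz": 0, "fingers": 1},
  {"dx": 0, "dy": -0.11, "dz": 0.17, "wx": 0, "wy": 0, "wz": 0, "fingers": 1},
  {"dx": 0, "dy": -0.17, "dz": 0.25, "wx": 0, "wy": 0, "wz": 0, "fingers": 1},
  {"dx": 0, "dy": 0, "dz": 0, "wx": 0, "wy": 0, "wz": 0, "fingers": 1},
  {"dx": 0, "dy": 0, "dz": 0, "wx": 0, "wy": 0, "wz": 0, "fingers": 1},
])

```text
time: 31.12
tool_pos: [0.5327, 0.1191, 0.1648]
tool_rot: [-0.208, 0.676, 0.677, 0.205]
force: [-0.6, 0.2, -2.8]
gripper_width: 0.281
finger_force: 30.0
```

```bash
python3 avg.py; python3 - <<'E'
from chk import *
p,d,K,A,o=snap('wrist');X=pts(d,K,A,o);L=(X-t)@R
C,B=fit(L,np.array([0,0,.0074]),np.array([0,0.,-1]),-.066,-.012,.010);C=C-B*(C[2]-.0074)/B[2];print(C.round(4),(C-B*.09).round(4))
r=np.hypot(L[...,0],L[...,1]);k=(r>.0165)&(r<.021)&(abs(L[...,2])<.03)&(L[...,0]>0);print('collar z',np.percentile(L[k][:,2],[50,95,99]).round(4))
q=(r<.012)&(L[...,2]>.05)&(L[...,2]<.12);print('max z',np.percentile(L[q][:,2],[90,97,99.5]).round(4))
E
```

```text
31.125 [0.5327 0.1191 0.1648] [ 0.941  0.63  -1.13   1.872 -0.037  0.917 -0.064] [-0.6  0.2 -2.8] 0.28060425534162803
[[ 0.0005  1.     -0.0049]
 [ 0.8291  0.0023  0.5591]
 [ 0.5591 -0.0044 -0.8291]]
err rotvec deg [-0.14  0.    0.  ] h 0.0277 off [-0.0006 -0.0004 -0.0003] force along n -2.46
avg F along n -1.6507032759213207 0.3952965366646545
32.125 [0.5328 0.1192 0.1649] [ 0.94   0.63  -1.13   1.871 -0.037  0.917 -0.064] [-0.6  0.5 -1.8] 0.28264759458636063
[[ 0.0003  1.     -0.005 ]
 [ 0.829   0.0025  0.5592]
 [ 0.5592 -0.0043 -0.829 ]]
err rotvec deg [-0.15  0.    0.  ] h 0.0277 off [-0.0005 -0.0003 -0.0002] force along n -1.8
N 278 rms 0.0001764510045700215
[-0.0006  0.0015  0.0074] [-0.0007  0.0017  0.0974]
collar z [0.0031 0.0072 0.0078]
max z [0.0951 0.0963 0.0987]
```

apply_moves([
  {"dx": 0, "dy": -0.2, "dz": 0.4, "wx": 0, "wy": 0, "wz": 0, "fingers": 1},
  {"dx": 0, "dy": -0.25, "dz": 0.6, "wx": 0, "wy": 0, "wz": 0, "fingers": 1},
  {"dx": 0, "dy": -0.25, "dz": 0.7, "wx": 0, "wy": 0, "wz": 0, "fingers": 1},
  {"dx": 0, "dy": -0.25, "dz": 0.62, "wx": 0, "wy": 0, "wz": 0, "fingers": 1},
])

```text
time: 32.67
tool_pos: [0.5328, 0.0714, 0.2821]
tool_rot: [-0.208, 0.676, 0.677, 0.205]
force: [0.7, 0.2, -2.3]
gripper_width: 0.28
finger_force: 30.0
```

apply_moves([
  {"dx": 0, "dy": -0.4, "dz": 0, "wx": -0.68, "wy": 0, "wz": 0, "fingers": 1},
  {"dx": 0, "dy": -0.7, "dz": 0, "wx": -0.68, "wy": 0, "wz": 0, "fingers": 1},
  {"dx": 0, "dy": -0.8, "dz": 0, "wx": -0.68, "wy": 0, "wz": 0, "fingers": 1},
  {"dx": -0.1, "dy": -0.8, "dz": 0, "wx": -0.68, "wy": 0, "wz": 0, "fingers": 1},
  {"dx": -0.1, "dy": -0.8, "dz": 0, "wx": -0.68, "wy": 0, "wz": 0, "fingers": 1},
  {"dx": -0.1, "dy": -0.8, "dz": 0, "wx": 0, "wy": -0.56, "wz": 0, "fingers": 1},
  {"dx": -0.1, "dy": -0.8, "dz": 0, "wx": 0, "wy": -0.56, "wz": 0, "fingers": 1},
  {"dx": -0.1, "dy": -0.8, "dz": 0, "wx": 0, "wy": -0.56, "wz": 0, "fingers": 1},
  {"dx": -0.1, "dy": -0.7, "dz": 0, "wx": 0, "wy": -0.56, "wz": 0, "fingers": 1},
  {"dx": -0.05, "dy": -0.4, "dz": 0, "wx": 0, "wy": -0.55, "wz": 0, "fingers": 1},
  {"dx": 0, "dy": 0, "dz": 0, "wx": 0, "wy": 0, "wz": 0, "fingers": 1},
  {"dx": 0, "dy": 0, "dz": 0, "wx": 0, "wy": 0, "wz": 0, "fingers": 1},
])

```text
time: 34.17
tool_pos: [0.5005, -0.2776, 0.281]
tool_rot: [0.168, 0.687, 0.687, 0.168]
force: [0.4, 0.1, -1.9]
gripper_width: 0.281
finger_force: 30.0
```

```bash
cat > home.py <<'E'
from st import *
h=np.array([.5626,-.2783,.1061]);b=-np.array([.4645,0,-.8856]);b/=np.linalg.norm(b)
w=t-h;print('s above home',(w@b).round(4),'off',(w-(w@b)*b).round(4),'rot err deg',np.degrees(np.cross(R[:,2],-b)).round(2))
E
python3 home.py
```

```text
34.175 [ 0.5005 -0.2776  0.281 ] [ 1.679  0.073 -1.087  1.956 -0.292  0.771  0.777] [ 0.4  0.1 -1.9] 0.2813291736922305
[[-0.0003  0.8865  0.4626]
 [ 1.      0.0001  0.0003]
 [ 0.0002  0.4626 -0.8865]]
s above home 0.1837 off [0.0233 0.0007 0.0122] rot err deg [-0.01 -0.12 -0.01]
```

apply_moves([
  {"dx": -0.1, "dy": 0, "dz": -0.3, "wx": 0, "wy": -0.01, "wz": 0, "fingers": 1},
  {"dx": 0, "dy": -0.01, "dz": -0.4, "wx": 0, "wy": 0, "wz": 0, "fingers": 1},
  {"dx": 0.1, "dy": 0, "dz": -0.4, "wx": 0, "wy": 0, "wz": 0, "fingers": 1},
  {"dx": 0.2, "dy": 0, "dz": -0.4, "wx": 0, "wy": 0, "wz": 0, "fingers": 1},
  {"dx": 0, "dy": 0, "dz": 0, "wx": 0, "wy": 0, "wz": 0, "fingers": 1},
  {"dx": 0, "dy": 0, "dz": 0, "wx": 0, "wy": 0, "wz": 0, "fingers": 1},
])

```text
time: 34.92
tool_pos: [0.5106, -0.278, 0.2062]
tool_rot: [0.169, 0.686, 0.687, 0.17]
force: [0.3, 0.3, -1.3]
gripper_width: 0.284
finger_force: 30.0
```

```bash
python3 - <<'E'
from home import *
for nm in('wrist','side'):
    p,d,K,A,o=snap(nm);X=pts(d,K,A,o)
    if nm=='wrist': np.savez('w10.npz',p=p,d=d,K=K,A=A,o=o,t=t,R=R)
    C,B=fit(X,np.array([.567,-.278,.1]),b,-.06,-.006,.0175);print(nm,'cup',(C+B*(.1-C[2])/B[2]).round(4),B.round(4))
    m=(abs(X[...,0]-.567)<.025)&(abs(X[...,1]+.278)<.025)&(abs((X-np.array([.567,-.278,.1]))@b)<.004)
    Q=X[m];print(m.sum(),Q.min(0).round(4),Q.max(0).round(4),((Q.min(0)+Q.max(0))/2).round(4))
    L=(X-t)@R
    if nm=='wrist':
        C,B=fit(L,np.array([0,0,.0074]),np.array([0,0.,-1]),-.066,-.012,.010);C=C-B*(C[2]-.0074)/B[2];print('neck tool',C.round(4),(C-B*.09).round(4))
        W=t+R@C;bb=R@B;print('lamp axis at z=.1 world',(W+bb*(.1-W[2])/bb[2]).round(4),bb.round(4))
save(cv2.resize(snap('wrist')[0][120:360,220:420],(500,600)),'w10.png')
E
```

```text
34.925 [ 0.5106 -0.278   0.2062] [ 1.544  0.22  -1.031  2.038 -0.117  0.577  0.649] [ 0.3  0.3 -1.3] 0.28357556839975184
[[-0.0012  0.8852  0.4651]
 [ 1.      0.0009  0.001 ]
 [ 0.0005  0.4651 -0.8852]]
s above home 0.1128 off [0.0003 0.0003 0.0002] rot err deg [-0.05  0.04 -0.03]
N 562 rms 0.0019977796443143335
wrist cup [ 0.5694 -0.2783  0.1   ] [-0.4704 -0.1726  0.8654]
333 [ 0.5552 -0.2912  0.0909] [ 0.5852 -0.2605  0.1077] [ 0.5702 -0.2759  0.0993]
N 272 rms 0.00017484778238218684
neck tool [0.     0.0011 0.0074] [-0.0003  0.0013  0.0974]
lamp axis at z=.1 world [ 0.5679 -0.2782  0.1   ] [-0.4675  0.0024  0.884 ]
N 241 rms 0.002163460051902292
side cup [ 0.568  -0.2785  0.1   ] [-0.4479  0.1851  0.8747]
51 [ 0.5533 -0.3008  0.0907] [ 0.5829 -0.2642  0.1083] [ 0.5681 -0.2825  0.0995]
```

View pics/w10.png

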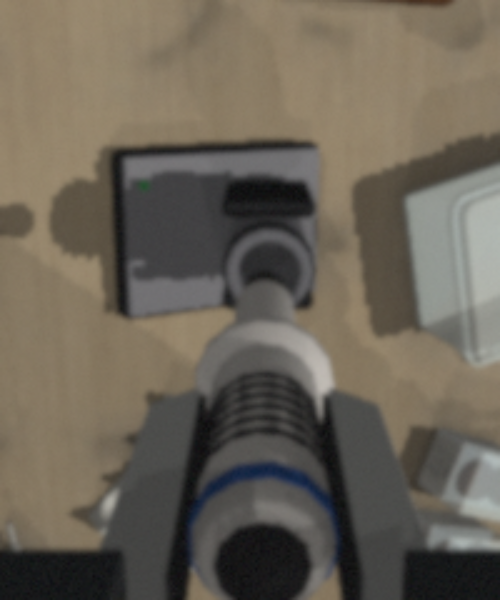

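The cup's mouth ring is visible, centred near (270,268) in the crop, with the nose just above it. I'll cast that pixel onto z = 0.1.

```bash
python3 - <<'E'
from h import *
f=np.load('w10.npz')
for u,v in((270,268),(270,264),(266,268)): print(ray(220+u/2.5,120+v/2.5,f['K'],f['A'],f['o'],.1))
E
```

```text
[ 0.57037527 -0.27572105  0.1       ]
[ 0.5703695 -0.2740922  0.1      ]
[ 0.5685846  -0.27551346  0.1       ]
```

apply_moves([
  {"dx": 0.1, "dy": 0, "dz": -0.14, "wx": 0, "wy": 0, "wz": 0, "fingers": 1},
  {"dx": 0.12, "dy": 0, "dz": -0.23, "wx": 0, "wy": 0, "wz": 0, "fingers": 1},
  {"dx": 0.12, "dy": 0, "dz": -0.23, "wx": 0, "wy": 0, "wz": 0, "fingers": 1},
  {"dx": 0, "dy": 0, "dz": 0, "wx": 0, "wy": 0, "wz": 0, "fingers": 1},
])

```text
time: 35.58
tool_pos: [0.5275, -0.2782, 0.1751]
tool_rot: [0.169, 0.687, 0.687, 0.17]
force: [0.5, 0.2, -2.0]
gripper_width: 0.285
finger_force: 30.0
```

```bash
python3 home.py
```

```text
35.575 [ 0.5275 -0.2782  0.1751] [ 1.426  0.294 -0.954  2.042 -0.011  0.505  0.553] [ 0.5  0.2 -2. ] 0.28549121239255576
[[-0.0005  0.8856  0.4645]
 [ 1.     -0.0002  0.0014]
 [ 0.0013  0.4645 -0.8856]]
s above home 0.0775 off [0.0008 0.0001 0.0004] rot err deg [-0.07  0.   -0.04]
```

apply_moves([
  {"dx": 0.11, "dy": 0, "dz": -0.21, "wx": 0, "wy": 0, "wz": 0, "fingers": 1},
  {"dx": 0.11, "dy": 0, "dz": -0.21, "wx": 0, "wy": 0, "wz": 0, "fingers": 1},
  {"dx": 0.11, "dy": 0, "dz": -0.21, "wx": 0, "wy": 0, "wz": 0, "fingers": 1},
  {"dx": 0.11, "dy": 0, "dz": -0.21, "wx": 0, "wy": 0, "wz": 0, "fingers": 1},
  {"dx": 0.11, "dy": 0, "dz": -0.21, "wx": 0, "wy": 0, "wz": 0, "fingers": 1},
  {"dx": 0.1, "dy": 0, "dz": -0.19, "wx": 0, "wy": 0, "wz": 0, "fingers": 1},
  {"dx": 0, "dy": 0, "dz": 0, "wx": 0, "wy": 0, "wz": 0, "fingers": 1},
  {"dx": 0, "dy": 0, "dz": 0, "wx": 0, "wy": 0, "wz": 0, "fingers": 1},
])

```text
time: 36.58
tool_pos: [0.5599, -0.2787, 0.114]
tool_rot: [0.169, 0.687, 0.686, 0.169]
force: [-0.1, -0.0, -1.3]
gripper_width: 0.285
finger_force: 30.0
```

```bash
python3 home.py
```

```text
36.575 [ 0.5599 -0.2787  0.114 ] [ 1.212  0.417 -0.787  2.037  0.141  0.376  0.414] [-0.1 -0.  -1.3] 0.2847059081182119
[[ 0.0001  0.8852  0.4651]
 [ 1.     -0.0001  0.0001]
 [ 0.0001  0.4651 -0.8852]]
s above home 0.0083 off [ 0.0012 -0.0004  0.0006] rot err deg [-0.    0.04 -0.  ]
```

apply_moves([
  {"dx": 0.035, "dy": 0.008, "dz": -0.065, "wx": 0, "wy": 0, "wz": 0, "fingers": 1},
  {"dx": 0.03, "dy": 0, "dz": -0.06, "wx": 0, "wy": 0, "wz": 0, "fingers": 1},
  {"dx": 0, "dy": 0, "dz": 0, "wx": 0, "wy": 0, "wz": 0, "fingers": 1},
])

```text
time: 36.95
tool_pos: [0.5631, -0.2783, 0.1074]
tool_rot: [0.169, 0.687, 0.686, 0.169]
force: [0.1, 0.2, -2.3]
gripper_width: 0.284
finger_force: 30.0
```

apply_moves([
  {"dx": 0.01, "dy": 0, "dz": -0.018, "wx": 0, "wy": 0, "wz": 0, "fingers": 1},
  {"dx": 0, "dy": 0, "dz": 0, "wx": 0, "wy": 0, "wz": 0, "fingers": 1},
])

```text
time: 37.2
tool_pos: [0.5636, -0.2784, 0.1067]
tool_rot: [0.169, 0.687, 0.686, 0.169]
force: [-0.1, 0.0, -2.2]
gripper_width: 0.282
finger_force: 30.0
```

apply_moves([
  {"dx": 0.006, "dy": 0, "dz": -0.012, "wx": 0, "wy": 0, "wz": 0, "fingers": 1},
  {"dx": 0, "dy": 0, "dz": 0, "wx": 0, "wy": 0, "wz": 0, "fingers": 1},
])

```text
time: 37.45
tool_pos: [0.5638, -0.2784, 0.1065]
tool_rot: [0.169, 0.687, 0.686, 0.169]
force: [-7.7, 1.8, 10.1]
gripper_width: 0.283
finger_force: 30.0
```

apply_moves([
  {"dx": 0.004, "dy": 0, "dz": -0.007, "wx": 0, "wy": 0, "wz": 0, "fingers": 1},
  {"dx": 0, "dy": 0, "dz": 0, "wx": 0, "wy": 0, "wz": 0, "fingers": 1},
])

```text
time: 37.7
tool_pos: [0.564, -0.2785, 0.1065]
tool_rot: [0.17, 0.687, 0.687, 0.169]
force: [-14.6, 3.5, 19.7]
gripper_width: 0.285
finger_force: 30.0
```

apply_moves([
  {"dx": -0.005, "dy": 0, "dz": 0.01, "wx": 0, "wy": 0, "wz": 0, "fingers": 1},
  {"dx": 0, "dy": 0, "dz": 0, "wx": 0, "wy": 0, "wz": 0, "fingers": -1},
  {"dx": 0, "dy": 0, "dz": 0, "wx": 0, "wy": 0, "wz": 0, "fingers": -1},
  {"dx": 0, "dy": 0, "dz": 0, "wx": 0, "wy": 0, "wz": 0, "fingers": -1},
  {"dx": 0, "dy": 0, "dz": 0, "wx": 0, "wy": 0, "wz": 0, "fingers": -1},
  {"dx": 0, "dy": 0, "dz": 0, "wx": 0, "wy": 0, "wz": 0, "fingers": -1},
  {"dx": 0, "dy": 0, "dz": 0, "wx": 0, "wy": 0, "wz": 0, "fingers": -1},
  {"dx": 0, "dy": 0, "dz": 0, "wx": 0, "wy": 0, "wz": 0, "fingers": -1},
])

```text
time: 38.7
tool_pos: [0.5638, -0.2783, 0.1063]
tool_rot: [0.169, 0.687, 0.686, 0.169]
force: [0.2, -0.3, -0.7]
gripper_width: 0.983
finger_force: 0.0
```

apply_moves([
  {"dx": -0.1, "dy": 0, "dz": 0.19, "wx": 0, "wy": 0, "wz": 0, "fingers": -1},
  {"dx": -0.2, "dy": 0, "dz": 0.38, "wx": 0, "wy": 0, "wz": 0, "fingers": -1},
  {"dx": -0.2, "dy": 0, "dz": 0.38, "wx": 0, "wy": 0, "wz": 0, "fingers": -1},
  {"dx": -0.2, "dy": 0, "dz": 0.38, "wx": 0, "wy": 0, "wz": 0, "fingers": -1},
  {"dx": -0.2, "dy": 0, "dz": 0.38, "wx": 0, "wy": 0, "wz": 0, "fingers": -1},
  {"dx": -0.2, "dy": 0, "dz": 0.38, "wx": 0, "wy": 0, "wz": 0, "fingers": -1},
  {"dx": 0, "dy": 0, "dz": 0.4, "wx": 0, "wy": 0, "wz": 0, "fingers": -1},
  {"dx": 0, "dy": 0, "dz": 0, "wx": 0, "wy": 0, "wz": 0, "fingers": -1},
  {"dx": 0, "dy": 0, "dz": 0, "wx": 0, "wy": 0, "wz": 0, "fingers": -1},
])

```text
time: 39.83
tool_pos: [0.5084, -0.2783, 0.2303]
tool_rot: [0.169, 0.687, 0.686, 0.169]
force: [-0.0, -0.3, -0.9]
gripper_width: 1.001
finger_force: 0.0
```

```bash
python3 - <<'E'
from home import *
m0=np.array([.567,-.278,.1])
for nm in('wrist','side'):
    p,d,K,A,o=snap(nm);X=pts(d,K,A,o);C,B=fit(X,m0,b,.016,.08);m=C+B*(.1-C[2])/B[2]
    Y=X.reshape(-1,3);w=Y-m;sx=w@B;rr=np.linalg.norm(w-sx[:,None]*B,axis=1);k=(rr<.011)&(sx>.05)&(sx<.11)
    print(nm,m.round(4),B.round(4),'tail s',np.percentile(sx[k],[50,97]).round(4))
    q=(abs(X[...,0]-.5)<.1)&(abs(X[...,1]-.013)<.1)&(X[...,2]>.008)&(X[...,2]<.018);print('lid',q.sum(),X[q].mean(0).round(4) if q.any() else '')
E
```

```text
39.825 [ 0.5084 -0.2783  0.2303] [ 1.608  0.183 -1.081  2.012 -0.155  0.636  0.673] [-0.  -0.3 -0.9] 1.0005995980207263
[[ 0.0004  0.8856  0.4645]
 [ 1.     -0.0004 -0.0001]
 [ 0.0001  0.4645 -0.8856]]
s above home 0.1352 off [ 0.0086 -0.      0.0045] rot err deg [0.01 0.   0.  ]
N 567 rms 0.00046866855510001304
wrist [ 0.5681 -0.2784  0.1   ] [-0.4627 -0.0001  0.8865] tail s [0.0847 0.0865]
lid 932 [ 0.5303 -0.0593  0.0122]
N 224 rms 0.0017036455037206864
side [ 0.5659 -0.2783  0.1   ] [-0.4524  0.0112  0.8918] tail s [0.0816 0.0873]
lid 1250 [0.5011 0.0032 0.012 ]
```

The lamp is home: its tail height and lean match the first measurement. The lid is flat on the bench and the gripper is clear.

```bash
python3 -c "
from h import *
print(hand_in())"
```

```text
the job is handed in; nothing more can be done
None
```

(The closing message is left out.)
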